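# Brace the marking-ink jar and unscrew its cap

## Task

Swing the stand's fork arm round over the amber jar as far as it goes, tilt it down level so that the fork straddles the square jar and keeps it from turning, then unscrew the tight black cap anticlockwise (seen from above). Stop turning as soon as the cap lets go, lift it straight up and finish holding it level in the gripper a few centimetres above the jar's mouth, with the fork still down and the jar still standing in its cup; leave the other things on the bench alone.

Things in the scene. Friction and masses are not known exactly. Their poses are not given: they have to be found in the camera images.
- cup (a point): Grey bracing stand fixed to the bench: plate 100 x 275 mm, 10 mm thick. This point is on the plate's top at the centre of a round aluminium cup (outside diameter 73 mm, 12 mm tall) in which the jar's foot stands; z up, y points level from the cup to the post, whose axis is 180 mm away.
- hub (a point): Point where the fork arm's two joint axes cross, at the top of the post, 68 mm above the bench; the steel yoke about it is 43 mm wide and reaches 13 mm higher.
- shank (a point): Centre of the steel arm's shank at the place to pinch, 75 mm from the hub along the arm. Shank 18 mm wide, 14 mm thick; clear of the yoke and of the fork from 25 to 120 mm from the hub. Beyond it is a U fork of round bar 12 mm thick: cross bar 136 mm from the hub, two prongs to 221 mm from the hub, 69 mm clear between them. The arm's own -y points from the hub along the arm to the fork, x level across the shank.
- brace_swivel (a joint): Swivel of the fork arm about the vertical post, rad. 0 = over the jar (arm points from post to cup), against a firm stop; grows clockwise seen from above, up to 1.0; starts 0.4 to 0.8. Stiff friction 0.35 N m, stays where left. Turning the cap anticlockwise pushes the arm against this stop.
- brace_tilt (a joint): Tilt of the fork arm, rad. 0 = level, against a firm stop, prongs 68 mm above the bench either side of the jar's square body; grows as the fork rises, up to 1.0; starts 0.48 to 0.70, high enough for the fork to pass over the cap. Friction 0.5 N m, stays where left. The arm must be swivelled home before it is lowered, or a prong lands on the jar.
- jar_center (a point): Centre of the loose amber jar of 0.3 to 0.6 kg: round foot 58 mm in diameter, square body 64 x 64 mm up to 72 mm above its underside, narrow neck up to 108 mm (this point is 54 mm up). Stands upright in the cup, 10 mm above the bench, where it can turn unless the fork straddles it; two of its sides start within 0.03 rad of parallel to the stand's y axis.
- jar_mouth (a point): Centre of the jar's rim, 108 mm above the jar's underside, on the jar's axis.
- cap_center (a point): Centre (half-way up) of the loose black round ribbed cap, diameter 56 mm, 30 mm tall, 35 g. Closed, it is on the jar's axis, its lower edge 94 mm and its top 124 mm above the bench, its lower edge 24 mm below the jar's rim.
- cap_turn (a joint): How far the closure on the jar's neck has been turned with the cap, rad: 0 = closed tight, grows anticlockwise seen from above. Turning takes 0.6 N m all the way; the cap does not rise as it turns; its lugs let go at about 1.0 rad (a sixth of a turn) and it can then be lifted straight off (1.1 to 1.3 is well free); stop before 1.5. It stays as it was when the cap is lifted.
- cap: The cap as a body, origin at the centre of its lower edge, z up through its top.
- jar: The jar as a body, origin at the centre of its underside, z up, x and y square to its sides.
- stand: The stand as a body, origin on the bench under the cup's centre, axes as for the cup.
- tape: Bystander: roll of pale tape lying flat, 90 mm in diameter, 24 mm tall, near the jar.
- marker_a: Bystander: marker pen 131 mm long, 13 mm thick, lying near the jar.
- marker_b: Bystander: second marker pen, alike, nearer the robot.
- foot_pad: Bystander: black rubber foot, a disc 36 mm in diameter, 10 mm tall, lying beyond the stand.
- spare_jar: Bystander: round clear jar with a steel lid, 72 mm in diameter, 95 mm tall, to the left.
- driver: Bystander: screwdriver lying to the left.
- spray: Bystander: white bottle 56 mm in diameter, 170 mm tall, far to the right.
There are look-alikes about, which are no part of the job. Of the things like the cap, leave any that is blue, red or turquoise; of the rest the smaller one is meant.

How it is judged:
On the way, in this order (a step that is already met when the one before it is completed fails the run):
1. the fork arm is swung home over the jar while the cap is still closed (value of joint brace_swivel below 0.05 rad and value of joint cap_turn below 0.3 rad), for 0.2 s.
2. the fork is down level, straddling the jar, the cap still closed (value of joint each of brace_swivel, brace_tilt below 0.06 rad and value of joint cap_turn below 0.3 rad), for 0.2 s.
3. the closure is turned until it lets go, the jar braced (value of joint each of brace_swivel, brace_tilt below 0.08 rad and value of joint cap_turn above 0.85 rad and angle between the x axis of jar and the x axis of stand, either way round below 0.25 rad), for 0.1 s.
At the end, for the whole second after the job is handed in: Fork home and level within 0.08 rad; jar in its cup within 6 mm, upright, turned under 0.25 rad; closure turned 0.85 to 1.5 rad; cap held by the fingers, still, level within 0.2 rad, within 25 mm of the jar's axis, lower edge 5 to 80 mm above the rim, not touching the jar (all of step 3 and value of joint cap_turn below 1.5 rad and distance between jar and cup below 0.006 m and angle between jar's own z axis and vertical below 0.08 rad and z of cap in the frame of jar_mouth between 0.005 and 0.08 m and horizontal distance between cap and jar_mouth below 0.025 m and angle between cap's own z axis and vertical below 0.2 rad and contact force between the fingers and cap above 1 N and contact force between cap and jar below 0.1 N and contact force between the arm and jar below 0.5 N and linear speed of cap below 0.03 m/s); the arm keeps its last pose, push and grip.
It fails at once if the jar is lifted or knocked out of its cup (distance between jar and cup above 0.025 m).
It fails at once if a bystander is disturbed (distance of any of tape, marker_a, marker_b, foot_pad, spare_jar, driver, spray from where it was at the start of the episode above 0.03 m).
It fails at once if the cap is dropped or carried away (horizontal distance between cap and jar_mouth above 0.08 m).
It also fails if it takes over 45 s, if anything falls off the work surface, if the arm or the gripper's body presses on something with over 40 N, if the wrist force passes 120 N, or if a joint passes its speed limit or range.

## Robot

A 7-joint arm with a two-finger parallel gripper is mounted at the origin on the work surface. World frame = base frame: x ahead of the robot, y to its left, z up, the work surface at z = 0. Lengths are in m, angles in rad, forces in N, time in s.
With the tool pointing down it reaches from about 0.425 to 0.95 m from the base axis. Payload 4.7 kg.
Tool frame: the origin (TCP) lies at the very end of the fingers, on their centre line; the grasp point (between the pads) lies 19 mm behind it; z points along the fingers, y is the direction in which the jaws open and shut (so a half turn about z gives the same grasp; the last joint's range is limited). The gripper opens to 85 mm and grips with 20 to 120 N. Pads are 22 mm wide; open, the fingers measure 114 mm over their backs; the gripper's body (76 mm by 85 mm) begins 54 mm behind the grasp point. The pads swing forward as they close: fully open they stand 13 mm farther back than shut.
Start: joints at [-1.179, 0.469, -0.049, 1.532, 0.024, 1.141, -0.082], TCP at [0.276, 0.616, 0.204] pointing down, gripper open.
Joint ranges: [-2.59, 2.59], [-0.33, 1.99], [-1.39, 1.29], [0.1, 2.45], [-1.04, 4.18], [0.21, 1.99], [-2.66, 2.66]. Speed limits (rad/s): [2.57, 2.57, 3.14, 3.14, 3.14, 3.14, 3.14].

## Interface

Orientations are given as a unit quaternion [x, y, z, w].
In Python, from plant import get_obs, snapshot, camera_params, close_job gives the robot as it stands. The module is installed in compiled form; this text tells all that it offers.
- The arm moves only by the shell command python3 -m handwheel 'ROWS'. ROWS is JSON, a list of rows, each a list of 3 entries, a list of its own where there are three numbers: the shift along the tool's x, y, z in mm, then the turn, a rotation vector about the tool's x, y, z in rad, then the closure in counts, from 0 (fully open) to 255 (shut). A call has 1 to 12 rows; each row shifts and turns the commanded pose from where the row before left it, along the tool's axes as they then stand; what a row does not reach is not made up. A row lasts 1/10 s, in which the tool goes at most 50 mm and 8.59 degrees, less where a joint would pass 70% of its speed; a pose out of reach is approached as far as the arm can. A call is refused whole if a number of a shift passes 50 or a number of a turn 0.15, either way. A call with a gripper value outside its range is refused whole. The fingers move at their own pace and stop on an object; the grip force is fixed at half the most. Time passes only in rows, so rows that do not move let the fingers close. It gives the time, the measured TCP pose, the force and the opening at its end, in the units of the state.
- get_obs(): the state, without advancing time (a new reading comes with each control period).
- snapshot(name): name is "scene" or "side" or "wrist"; returns (picture, depth): 480x640x3 uint8, red, green, blue; 480x640 float32, m along the optical axis (not along the pixel's ray), 0 where there is no reading.
- camera_params(name): a dict with "fx", "fy", "cx", "cy" (pixels), "T" (4x4, takes a point from camera to world coordinates). Camera axes: x right, y up, looking along -z (the intrinsics and any distortion apply to the point x, -y, -z); pixel columns grow to the right and rows downward; lengths in m; the calibration is good to about 2 mm. The wrist camera is an equidistant fisheye: a pixel r from the principal point sees the ray r / f radians off the axis. A picture is of the moment at which its call begins: read the wrist's pose just before it. camera_params takes no time and is no camera call; for the wrist camera it gives the pose at the moment of the call.
- close_job(): hands the job in, once; it reports no verdict.
The state is a dict: "time_s": time; "joints": joint angles; "qd": joint speeds; "joint_efforts": joint torques, N m; "eef_pos": TCP position; "eef_rot": TCP orientation; "ft_force": force on the tool from outside, world axes, zero at the start; "torque": the same for the moment, N m; "width": opening from 0.0 (shut) to 1.0 (fully open).
Only numpy, scipy, OpenCV 4.12 (cv2) and the standard library are available. Lean on these libraries where they do the work, as an engineer would, in place of code of your own. Each camera call takes 0.05 s, during which the arm holds its last target.

## Working session

There is one attempt and no reset: what is moved stays moved. The work goes in short steps, Python scripts to look and compute and a shell command to move; the robot and the scene stay as the last step left them, time stands still between calls to the robot, and variables do not carry over. Pictures are saved under pics/ and viewed, and the job is handed in when it is done.

```bash
mkdir -p pics; python3 - <<'E'
from plant import *
import cv2, numpy as np
print({k:np.round(v,3) for k,v in get_obs().items()})
for n in ("scene","side","wrist"):
    p=camera_params(n); print(n,{k:np.round(v,3).tolist() for k,v in p.items()})
    im,d=snapshot(n); cv2.imwrite(f"pics/{n}0.png",im[:,:,::-1]); np.savez(f"pics/{n}0.npz",im=im,d=d,T=p["T"])
E
```

```text
{'time_s': np.float64(0.0), 'joints': array([-1.179,  0.469, -0.049,  1.534,  0.024,  1.141, -0.082]), 'qd': array([ 0.   , -0.002,  0.001,  0.001, -0.001, -0.001,  0.   ]), 'joint_efforts': array([-1.0000e-03, -5.1031e+01, -4.7000e-02, -2.3772e+01,  1.1000e-02,
        7.0000e-03,  0.0000e+00]), 'eef_pos': array([0.275, 0.616, 0.203]), 'eef_rot': array([ 0.209,  0.978, -0.001, -0.   ]), 'ft_force': array([-0.672,  0.562,  0.21 ]), 'torque': array([-0.058,  0.037,  0.028]), 'width': np.float64(1.001)}
scene {'fx': 521.882, 'fy': 521.882, 'cx': 312.673, 'cy': 236.669, 'T': [[0.123, -0.73, 0.672, 1.211], [0.992, 0.1, -0.073, -0.049], [-0.014, 0.676, 0.737, 0.895], [0.0, 0.0, 0.0, 1.0]]}
side {'fx': 480.547, 'fy': 480.547, 'cx': 323.015, 'cy': 227.026, 'T': [[0.836, 0.436, -0.332, 0.155], [-0.548, 0.649, -0.528, -0.59], [-0.015, 0.624, 0.782, 0.969], [0.0, 0.0, 0.0, 1.0]]}
wrist {'fx': 371.648, 'fy': 371.648, 'cx': 321.698, 'cy': 241.719, 'T': [[0.407, -0.875, -0.263, 0.208], [0.913, 0.389, 0.119, 0.645], [-0.002, -0.289, 0.957, 0.373], [0.0, 0.0, 0.0, 1.0]]}
```

View pics/scene0.png

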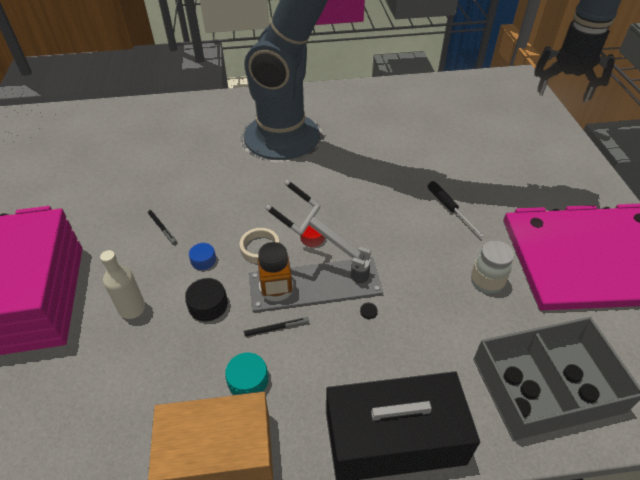

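View pics/side0.png

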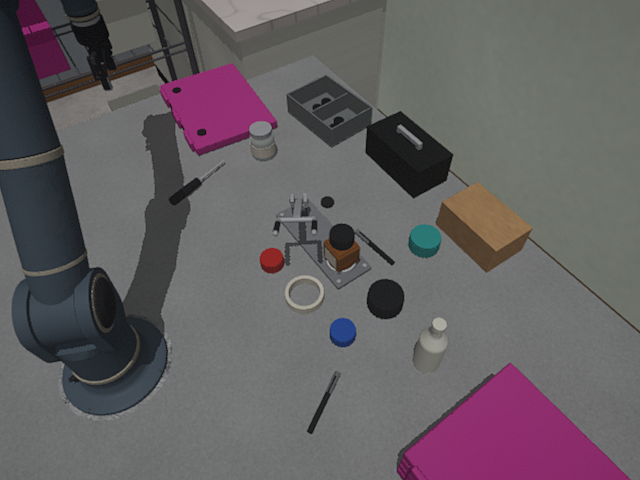

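View pics/wrist0.png

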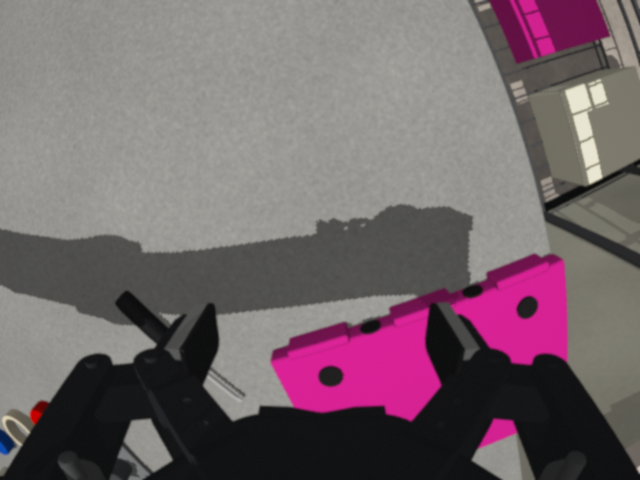

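The scene view shows the black cap on the amber jar at (273,256). The other cap-like things are a larger black cap at (207,299), blue (203,256), red (313,235) and turquoise (247,374). The small black one on the amber jar fits the description; I'll confirm it with crops and measure.

```bash
cat > h.py <<'E'
import numpy as np, cv2
from plant import *
def pts(name,d,T,p=None):
    p=p or camera_params(name); v,u=np.mgrid[0:480,0:640].astype(float)
    X=np.stack([(u-p["cx"])/p["fx"]*d,-(v-p["cy"])/p["fy"]*d,-d],-1)
    return X@T[:3,:3].T+T[:3,3]
def ray(name,u,v,z,p=None):
    p=p or camera_params(name);T=np.array(p["T"])
    r=T[:3,:3]@np.array([(u-p["cx"])/p["fx"],-(v-p["cy"])/p["fy"],-1.])
    return T[:3,3]+r*(z-T[2,3])/r[2]
E
python3 - <<'E'
from h import *
for n,(a,b,c,e),s in (("scene",(170,190,400,340),3),("side",(240,180,420,320),4)):
    f=np.load(f"pics/{n}0.npz"); im=f["im"]; P=pts(n,f["d"],f["T"])
    cv2.imwrite(f"pics/{n}_crop.png",cv2.resize(im[b:e,a:c,::-1],None,fx=s,fy=s,interpolation=cv2.INTER_CUBIC))
    print(n, "bench z", np.median(P[b:e,a:c,2]))
    Q=P.reshape(-1,3)
    g=im.reshape(-1,3).astype(int)
    blk=(g.max(1)<60)
    box=(Q[:,0]>.4)&(Q[:,0]<.95)&(abs(Q[:,1])<.35)
    for lo,hi in ((.115,.135),(.02,.05)):
        m=blk&box&(Q[:,2]>lo)&(Q[:,2]<hi)
        mm=m.reshape(480,640).astype(np.uint8)
        N,L,st,ce=cv2.connectedComponentsWithStats(mm)
        for i in range(1,N):
            if st[i,4]>60: q=P[L==i]; print(lo,ce[i].round(),st[i,4],"mean",q.mean(0).round(4),"min",q.min(0).round(3),"max",q.max(0).round(3))
E
```

```text
scene bench z 0.002395266659342199
0.115 [272. 254.] 518 mean [ 0.5438 -0.057   0.1243] min [ 0.511 -0.084  0.115] max [ 0.568 -0.03   0.129]
0.02 [360. 275.] 161 mean [0.5477 0.1192 0.0349] min [0.534 0.103 0.02 ] max [0.554 0.139 0.049]
0.02 [206. 297.] 1225 mean [ 0.5677 -0.1994  0.0415] min [ 0.521 -0.239  0.02 ] max [ 0.601 -0.16   0.049]
0.02 [495. 348.] 84 mean [0.7514 0.3372 0.0354] min [0.749 0.32  0.02 ] max [0.754 0.35  0.049]
0.02 [502. 398.] 754 mean [0.8473 0.3133 0.0352] min [0.754 0.301 0.02 ] max [0.91  0.349 0.05 ]
0.02 [399. 466.] 891 mean [0.9371 0.1114 0.0353] min [0.876 0.008 0.02 ] max [0.94  0.227 0.05 ]
side bench z 0.0014649866225433517
0.115 [342. 235.] 436 mean [ 0.5373 -0.0598  0.1237] min [ 0.511 -0.087  0.115] max [ 0.565 -0.031  0.13 ]
0.02 [346. 130.] 373 mean [0.8107 0.3124 0.035 ] min [0.745 0.299 0.02 ] max [0.907 0.349 0.05 ]
0.02 [405. 172.] 653 mean [0.8412 0.0774 0.035 ] min [0.818 0.006 0.02 ] max [0.938 0.228 0.05 ]
0.02 [385. 297.] 1066 mean [ 0.5552 -0.2056  0.0416] min [ 0.519 -0.243  0.02 ] max [ 0.599 -0.162  0.048]
```

View pics/scene_crop.png

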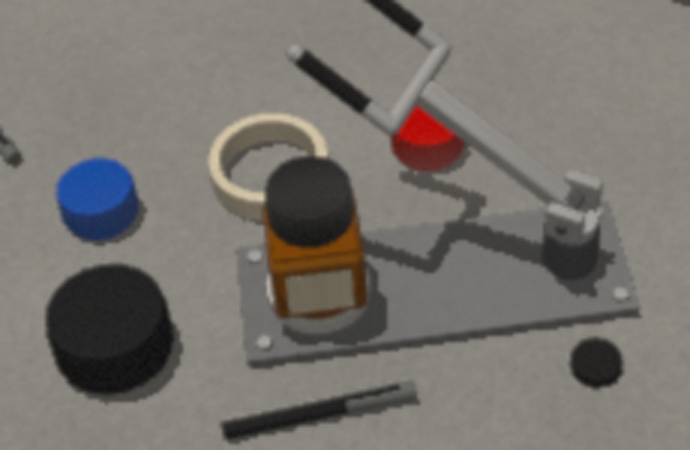

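View pics/side_crop.png

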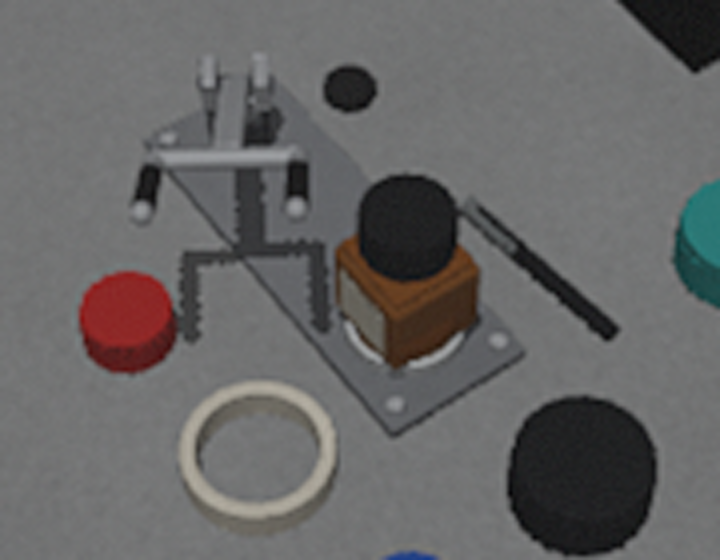

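Both crops confirm it: the black cap (scene crop (310,200)) sits on the amber jar in the cup, and the bigger black one stands loose on the bench. The fork is raised with the arm swung off towards the robot. Next: plate direction, hub and arm direction.

```bash
python3 - <<'E'
from h import *
for n in ("scene","side"):
    f=np.load(f"pics/{n}0.npz"); im=f["im"].astype(int); P=pts(n,f["d"],f["T"])
    bz=0
    X,Y,Z=P[...,0],P[...,1],P[...,2]
    m=(Z>.120)&(Z<.132)&(im.max(-1)<60)&(abs(X-.54)<.05)&(abs(Y+.057)<.05)
    (c,r)=cv2.minEnclosingCircle(P[m][:,:2].astype(np.float32)); print(n,"cap top",np.round(c,4),round(r,4),"z",np.median(Z[m]).round(4), "bbox c", (P[m].min(0)/2+P[m].max(0)/2).round(4))
    m=(Z>.007)&(Z<.0165)&(X>.42)&(X<.68)&(Y>-.16)&(Y<.2)
    N,L,st,ce=cv2.connectedComponentsWithStats(m.astype(np.uint8)); i=1+st[1:,4].argmax()
    q=P[L==i][:,:2].astype(np.float32)
    print("plate",cv2.minAreaRect(q),st[i])
    # arm
    m=(Z>.06)&(Z<.2)&(X>.3)&(X<.62)&(Y>-.12)&(Y<.2)&~((abs(X-.54)<.045)&(abs(Y+.057)<.045))
    N,L,st,ce=cv2.connectedComponentsWithStats(m.astype(np.uint8))
    for i in range(1,N):
        if st[i,4]>40:
            q=P[L==i]; print("arm comp",st[i],q.min(0).round(3),q.max(0).round(3),q.mean(0).round(3))
    np.save(f"pics/arm_{n}.npy",P[m])
E
```

```text
scene cap top [ 0.5395 -0.0567] 0.0287 z 0.1252 bbox c [ 0.5398 -0.0569  0.1245]
plate ((0.5362249612808228, 0.02538624405860901), (0.10414878278970718, 0.2751792371273041), 1.9205889701843262) [ 249  257  134   54 3538]
arm comp [ 265  180  106   91 1506] [ 0.394 -0.062  0.06 ] [0.559 0.145 0.185] [0.489 0.049 0.124]
side cap top [ 0.5394 -0.0585] 0.0288 z 0.1243 bbox c [ 0.5381 -0.059   0.125 ]
plate ((0.5366302132606506, 0.02102852612733841), (0.10170553624629974, 0.26911142468452454), 1.932774305343628) [ 284  200   88   89 1807]
arm comp [273 194  45  43 629] [ 0.395 -0.062  0.061] [0.559 0.141 0.183] [0.482 0.039 0.13 ]
```

```bash
python3 - <<'E'
from h import *
th=np.radians(1.92); y=np.array([-np.sin(th),np.cos(th),0]); cup=np.array([.5395,-.0575,0]); hub=cup+.18*y; hub[2]=.068
print("hub",hub)
for n in("scene","side"):
    q=np.load(f"pics/arm_{n}.npy")
    m=(q[:,2]>.076)&(np.hypot(*(q-hub)[:,:2].T)<.03); print("yoke",q[m].mean(0).round(4),q[m].min(0).round(3),q[m].max(0).round(3))
    d=q-hub; R=np.linalg.norm(d,axis=1)
    s=(R>.035)&(R<.115); ss=q[s]
    a=np.median(ss[:, :2]-hub[:2],0)
    for lo,hi in ((.03,.06),(.06,.09),(.09,.12),(.125,.145),(.15,.225)):
        k=(R>lo)&(R<hi); c=d[k].mean(0)
        az=np.arctan2(c[1],c[0]); el=np.arctan2(c[2],np.hypot(c[0],c[1]))
        print(n,lo,k.sum(),c.round(4),"swivel",round((np.arctan2(-y[1],-y[0])-az+np.pi)%(2*np.pi)-np.pi,3),"el",round(el,3), "width rng")
E
```

```text
hub [0.53346927 0.12239894 0.068     ]
yoke [0.5296 0.1146 0.0833] [0.506 0.094 0.076] [0.558 0.143 0.098]
scene 0.03 144 [-0.0172 -0.0311  0.0265] swivel 0.538 el 0.641 width rng
scene 0.06 145 [-0.0312 -0.0535  0.0417] swivel 0.562 el 0.593 width rng
scene 0.09 146 [-0.0453 -0.0757  0.0568] swivel 0.573 el 0.572 width rng
scene 0.125 218 [-0.0594 -0.0986  0.0725] swivel 0.576 el 0.562 width rng
scene 0.15 443 [-0.0833 -0.1333  0.0956] swivel 0.592 el 0.547 width rng
yoke [0.5309 0.1168 0.0828] [0.51  0.095 0.077] [0.559 0.141 0.095]
side 0.03 33 [-0.0167 -0.0294  0.027 ] swivel 0.548 el 0.674 width rng
side 0.06 33 [-0.0315 -0.0514  0.0434] swivel 0.583 el 0.624 width rng
side 0.09 38 [-0.0455 -0.0744  0.0586] swivel 0.583 el 0.592 width rng
side 0.125 178 [-0.0628 -0.1006  0.0716] swivel 0.592 el 0.543 width rng
side 0.15 184 [-0.0883 -0.1378  0.0998] swivel 0.603 el 0.548 width rng
```

```bash
python3 -m handwheel '[[[-35,-34,-5],[0,0,0],0],[[-35,-34,-5],[0,0,0],0],[[-35,-34,-5],[0,0,0],0],[[-35,-34,-5],[0,0,0],0],[[-35,-34,-5],[0,0,0],0],[[-35,-34,-5],[0,0,0],0],[[-35,-34,-5],[0,0,0],0],[[-35,-34,-5],[0,0,0],0],[[-35,-34,-5],[0,0,0],0],[[-35,-34,-5],[0,0,0],0],[[-35,-34,-5],[0,0,0],0],[[-35,-34,-5],[0,0,0],0]]'
python3 -m handwheel '[[[0,0,0],[0,0,0.143],0],[[0,0,0],[0,0,0.143],0],[[0,0,0],[0,0,0.143],0],[[0,0,0],[0,0,0.143],0],[[0,0,0],[0,0,0.143],0],[[0,0,0],[0,0,0.143],0],[[0,0,0],[0,0,0.143],0],[[0,0,0],[0,0,0.143],0],[[0,0,0],[0,0,0.143],0],[[0,0,0],[0,0,0.143],0],[[0,0,0],[0,0,0.143],0],[[0,0,0],[0,0,0.143],0]]'
cat >> h.py <<'E'
from scipy.spatial.transform import Rotation as Ro
def st():
    o=get_obs(); R=Ro.from_quat(o["eef_rot"]).as_matrix()
    print("t",round(float(o["time_s"]),2),"p",np.round(o["eef_pos"],4),"xaz",round(float(np.arctan2(R[1,0],R[0,0])),3),"zax",R[:,2].round(3),"F",np.round(o["ft_force"],1),"M",np.round(o["torque"],2),"w",round(float(o["width"]),3),"q",np.round(o["joints"],2))
    return o,R
def to(tgt,az=None):
    o,R=st(); d=R.T@(np.array(tgt)-o["eef_pos"])*1000
    print("shift tool mm",d.round(1))
    if az is not None: print("turn z", round(float(-(az-np.arctan2(R[1,0],R[0,0])+np.pi)%(2*np.pi)-np.pi) if 0 else float(((np.arctan2(R[1,0],R[0,0])-az)+np.pi)%(2*np.pi)-np.pi),3))
E
python3 - <<'E'
from h import *
to([.499,.068,.16],1.004)
im,d=snapshot("wrist"); p=camera_params("wrist"); cv2.imwrite("pics/w1.png",im[:,:,::-1])
E
```

```text
time_s: 1.35
eef_pos: [0.4926, 0.0702, 0.2639]
eef_rot: [0.209, 0.978, 0.0, 0.0]
ft_force: [1.4, 1.3, 0.1]
width: 1.004
time_s: 2.55
eef_pos: [0.4921, 0.0721, 0.2634]
eef_rot: [0.878, 0.479, -0.0, -0.0]
ft_force: [0.3, -0.2, -0.7]
width: 0.997
t 2.55 p [0.4921 0.0721 0.2634] xaz 0.999 zax [-0.001  0.    -1.   ] F [ 0.3 -0.2 -0.7] M [-0.02  0.01 -0.02] w 0.997 q [-0.6   0.12  0.41  1.88 -0.05  1.15 -0.74]
shift tool mm [  0.3   8.1 103.4]
turn z -0.005
```

View pics/w1.png

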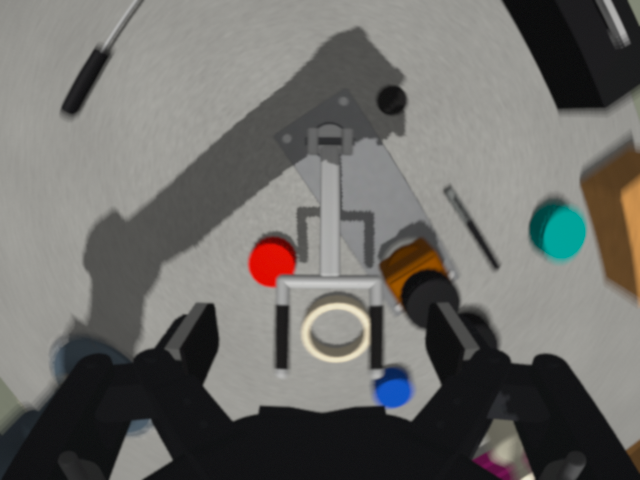

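Wrist view: shank runs straight up the picture from the yoke (330,140) to the cross bar (330,283), so the jaw line is square to it. I'll check its position with the fisheye rays.

```bash
cat >> h.py <<'E'
def wray(u,v,z,p=None):
    p=p or camera_params("wrist"); T=np.array(p["T"]); dx,dy=u-p["cx"],v-p["cy"]; r=np.hypot(dx,dy); a=r/p["fx"]
    s=np.sin(a)/max(r,1e-9); d=T[:3,:3]@np.array([dx*s,-dy*s,-np.cos(a)])
    return T[:3,3]+d*(z-T[2,3])/d[2]
E
python3 - <<'E'
from h import *
print("yoke ctr",wray(330,140,.075), "shank",wray(330,220,.113),"crossbar",wray(330,283,.142),"tips",wray(281,373,.184),wray(377,373,.184),"cap top",wray(431,298,.124))
to([.497,.066,.12])
E
```

```text
yoke ctr [0.53496748 0.12299531 0.075     ] shank [0.49663284 0.06480095 0.113     ] crossbar [0.47027615 0.02462618 0.142     ] tips [ 0.4013336  -0.00697724  0.184     ] [ 0.46783647 -0.05059369  0.184     ] cap top [ 0.53803606 -0.04829971  0.124     ]
t 2.6 p [0.4921 0.0722 0.2634] xaz 0.995 zax [-0.001  0.    -1.   ] F [ 0.4  0.2 -0.7] M [-0.    0.04 -0.03] w 0.999 q [-0.6   0.12  0.41  1.88 -0.05  1.15 -0.75]
shift tool mm [ -2.5   7.5 143.4]
```

```bash
python3 -m handwheel '[[[0,8,40],[0,0,0],0],[[0,0,45],[0,0,0],0],[[0,0,45],[0,0,0],0],[[0,0,30],[0,0,0],0],[[0,0,16],[0,0,0],0],[[0,0,0],[0,0,0],0]]'
python3 -c "
from h import *
to([.499,.068,.087],1.0)"
```

```text
time_s: 3.2
eef_pos: [0.497, 0.0675, 0.0852]
eef_rot: [0.876, 0.482, -0.003, -0.001]
ft_force: [0.3, 0.5, -0.1]
width: 0.997
t 3.2 p [0.497  0.0675 0.0852] xaz 1.007 zax [-0.006 -0.002 -1.   ] F [ 0.3  0.5 -0.1] M [-0.03 -0.03  0.01] w 0.997 q [-0.53  0.35  0.38  2.07 -0.18  0.76 -0.6 ]
shift tool mm [ 1.5  1.5 -1.8]
turn z 0.007
```

```bash
python3 -m handwheel '[[[0,0,0],[0,0,0],120],[[0,0,0],[0,0,0],160],[[0,0,0],[0,0,0],255],[[0,0,0],[0,0,0],255],[[0,0,0],[0,0,0],255],[[0,0,0],[0,0,0],255],[[0,0,0],[0,0,0],255],[[0,0,0],[0,0,0],255]]'
python3 -c "
from h import *
to([.499,.068,.087],1.0)
im,d=snapshot('wrist'); cv2.imwrite('pics/w2.png',im[:,:,::-1])"
```

```text
time_s: 4.0
eef_pos: [0.4989, 0.0679, 0.0878]
eef_rot: [0.876, 0.482, -0.0, -0.0]
ft_force: [-2.3, -0.3, 5.4]
width: 0.107
t 4.0 p [0.4989 0.0679 0.0878] xaz 1.005 zax [-0.  0. -1.] F [-2.3 -0.3  5.4] M [-0.01  0.66 -0.01] w 0.107 q [-0.53  0.35  0.38  2.07 -0.18  0.76 -0.6 ]
shift tool mm [0.1 0.  0.8]
turn z 0.005
```

View pics/w2.png

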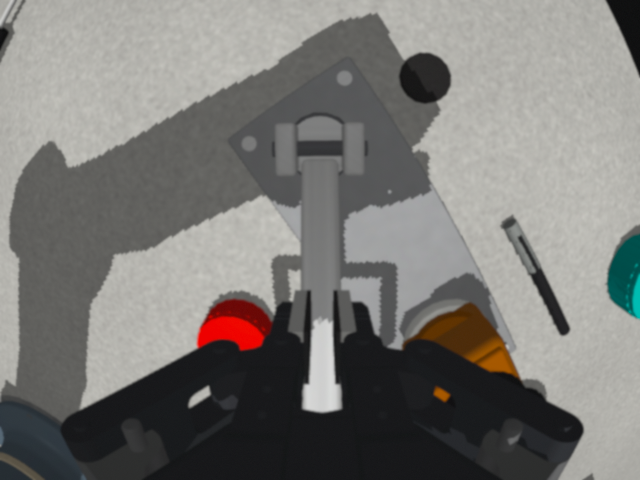

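Shank is pinched (fingers close on it at (305–350, 300–400)). Now swing anticlockwise about the hub (65 mm along tool +x).

```bash
python3 -m handwheel '[[[0.1,3.2,0],[0,0,-0.05],255],[[0.2,5.2,0],[0,0,-0.08],255],[[0.2,5.2,0],[0,0,-0.08],255],[[0.2,5.2,0],[0,0,-0.08],255],[[0.2,5.2,0],[0,0,-0.08],255],[[0.2,5.2,0],[0,0,-0.08],255],[[0,0,0],[0,0,0],255]]'
python3 -c "
from h import *
st()
im,d=snapshot('scene'); cv2.imwrite('pics/s2.png',cv2.resize(im[190:340,170:400,::-1],None,fx=3,fy=3))"
```

```text
time_s: 4.75
eef_pos: [0.526, 0.0581, 0.0871]
eef_rot: [0.747, 0.665, -0.001, -0.001]
ft_force: [-2.8, 0.7, 3.9]
width: 0.104
t 4.75 p [0.526  0.0581 0.0871] xaz 1.454 zax [-0.002  0.    -1.   ] F [-2.8  0.7  3.9] M [ 0.08  0.53 -0.04] w 0.104 q [-0.41  0.38  0.27  2.01 -0.14  0.78 -0.17]
```

View pics/s2.png

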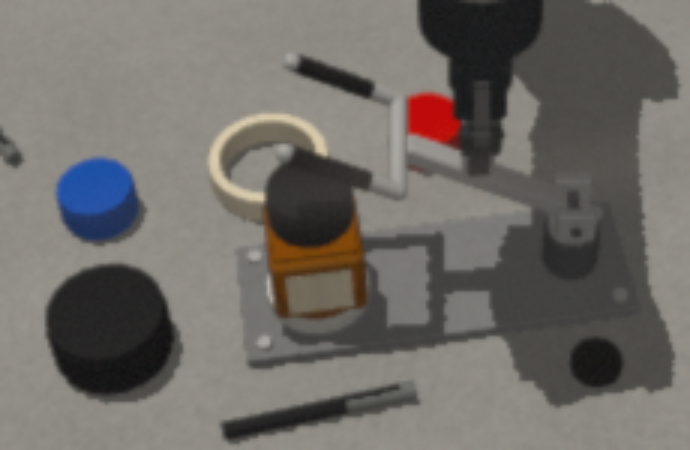

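The fork is swinging round with the pinch, above the cap (front prong at (330,165) in the crop). Remaining about 0.15 rad.

```bash
python3 -m handwheel '[[[0.1,3.3,0],[0,0,-0.05],255],[[0.1,3.3,0],[0,0,-0.05],255],[[0.1,2,0],[0,0,-0.03],255],[[0,0,0],[0,0,0],255]]'
python3 -c "
from h import *
st()"
python3 -m handwheel '[[[0,2,0],[0,0,-0.03],255],[[0,0,0],[0,0,0],255]]'
python3 -c "
from h import *
st()"
```

```text
time_s: 5.2
eef_pos: [0.5343, 0.0577, 0.0872]
eef_rot: [0.702, 0.712, -0.001, -0.0]
ft_force: [-3.3, -1.3, 2.5]
width: 0.104
t 5.2 p [0.5343 0.0577 0.0872] xaz 1.584 zax [-0.001 -0.    -1.   ] F [-3.3 -1.3  2.5] M [-0.06  0.92 -0.07] w 0.104 q [-0.38  0.39  0.24  1.99 -0.13  0.78 -0.05]
time_s: 5.4
eef_pos: [0.5361, 0.0577, 0.0872]
eef_rot: [0.691, 0.723, -0.001, -0.001]
ft_force: [-5.1, -0.4, 2.6]
width: 0.105
t 5.4 p [0.5361 0.0577 0.0872] xaz 1.615 zax [-0.002 -0.    -1.   ] F [-5.1 -0.4  2.6] M [-0.06  1.17 -0.11] w 0.105 q [-0.37  0.39  0.23  1.98 -0.12  0.79 -0.02]
```

```bash
python3 -m handwheel '[[[0,1.5,0],[0,0,-0.02],255],[[0,1,0],[0,0,0],255],[[0,0,0],[0,0,0],255]]'
python3 -c "
from h import *
st()
im,d=snapshot('wrist'); cv2.imwrite('pics/w3.png',im[:,:,::-1])"
```

```text
time_s: 5.7
eef_pos: [0.5364, 0.0575, 0.0867]
eef_rot: [0.684, 0.729, -0.003, -0.002]
ft_force: [-8.8, -0.7, 3.9]
width: 0.101
t 5.7 p [0.5364 0.0575 0.0867] xaz 1.634 zax [-0.007 -0.001 -1.   ] F [-8.8 -0.7  3.9] M [-0.23  2.   -0.12] w 0.101 q [-0.37  0.39  0.23  1.98 -0.12  0.79 -0.  ]
```

View pics/w3.png

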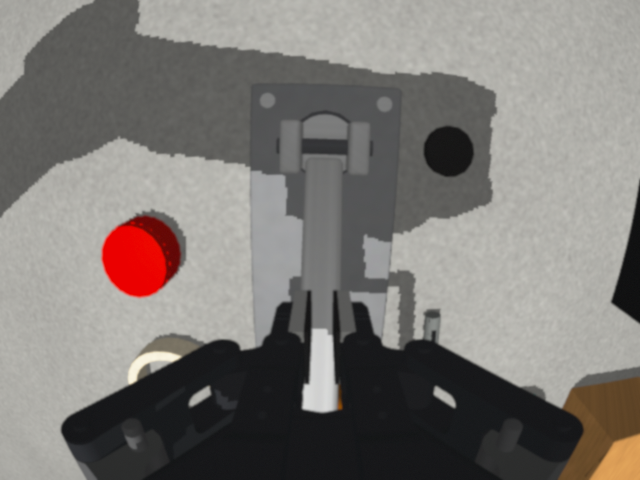

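Force builds and the tool has stopped advancing: the arm is on its stop and the shank lies parallel to the plate edges in the picture. Now tilt down along the arc.

```bash
python3 -m handwheel '[[[-2.4,0,4.4],[0,0,0],255],[[-2,0,4.4],[0,0,0],255],[[-1.4,0,3.5],[0,0,0],255],[[-1.2,0,3.5],[0,0,0],255],[[-1,0,3.7],[0,0,0],255],[[-0.8,0,3.7],[0,0,0],255],[[-0.6,0,3.7],[0,0,0],255],[[-0.5,0,3.7],[0,0,0],255],[[0,0,0],[0,0,0],255]]'
python3 -c "
from h import *
st()
im,d=snapshot('scene'); cv2.imwrite('pics/s4.png',cv2.resize(im[190:340,170:400,::-1],None,fx=3,fy=3))"
```

```text
time_s: 6.65
eef_pos: [0.5418, 0.0477, 0.0572]
eef_rot: [0.684, 0.729, 0.001, 0.001]
ft_force: [-0.3, -1.7, 2.8]
width: 0.002
t 6.65 p [0.5418 0.0477 0.0572] xaz 1.635 zax [ 0.003 -0.    -1.   ] F [-0.3 -1.7  2.8] M [-0.45  0.02 -0.01] w 0.002 q [-0.34  0.44  0.22  2.   -0.14  0.72  0.03]
```

View pics/s4.png

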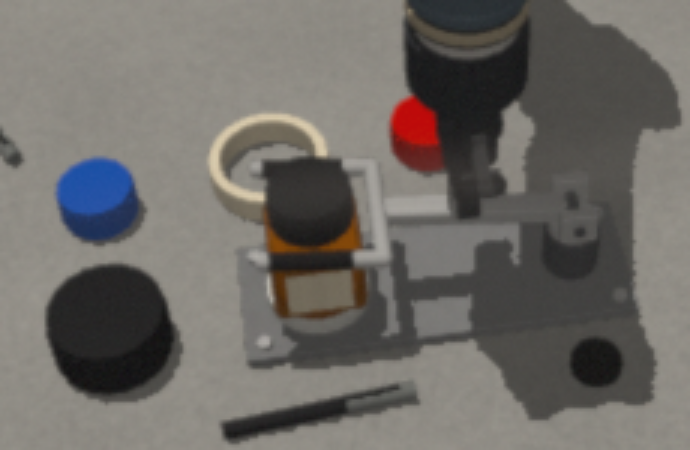

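```bash
python3 -c "
from h import *
im,d=snapshot('wrist'); cv2.imwrite('pics/w4.png',im[:,:,::-1])
im,d=snapshot('side'); cv2.imwrite('pics/sd4.png',cv2.resize(im[180:320,240:420,::-1],None,fx=4,fy=4))"
```

```text
(no output)
```

View pics/w4.png

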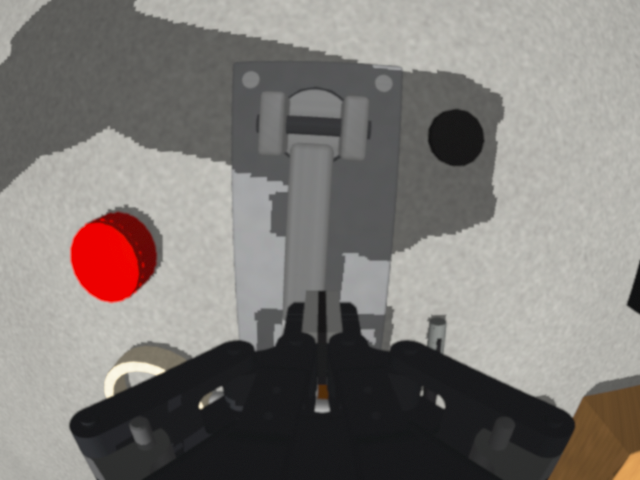

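View pics/sd4.png

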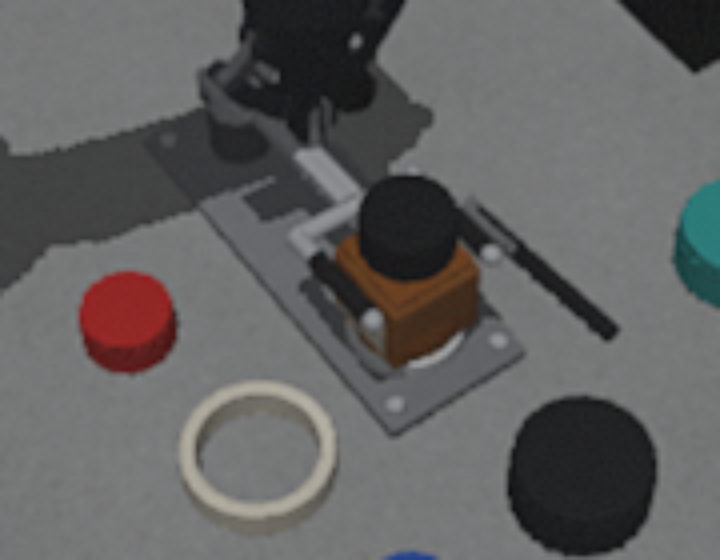

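```bash
python3 - <<'E'
from h import *
cv=cv2
for n in ("scene","side"):
    im,d=snapshot(n);P=pts(n,d,np.array(camera_params(n)["T"])); im=im.astype(int)
    hub=np.array([.5345,.1225,.068]);th=np.radians(1.92); y=np.array([-np.sin(th),np.cos(th),0]);x=np.array([np.cos(th),np.sin(th),0])
    D=P-hub; a=-(D@y); b=D@x; z=P[...,2]
    m=(z>.045)&(z<.11)&(abs(b)<.06)&(a>.02)&(a<.24)&(im.max(-1)>75)&(abs(im[...,0]-im[...,2])<15)
    for lo,hi in ((.025,.04),(.04,.055),(.09,.105),(.105,.12),(.13,.142),(.145,.18),(.18,.205),(.205,.225)):
        k=m&(a>lo)&(a<hi)
        if k.sum()>5:
            print(n,lo,k.sum(),"a",a[k].mean().round(3),"b med/min/max",np.median(b[k]).round(4),b[k].min().round(4),b[k].max().round(4),"z med max",np.median(z[k]).round(4),z[k].max().round(4))
E
```

```text
scene 0.025 71 a 0.033 b med/min/max 0.0016 -0.0127 0.0072 z med max 0.0794 0.0834
scene 0.04 67 a 0.047 b med/min/max 0.0021 -0.0119 0.0062 z med max 0.0809 0.0863
scene 0.09 74 a 0.097 b med/min/max 0.0004 -0.0135 0.0056 z med max 0.0866 0.092
scene 0.105 74 a 0.112 b med/min/max -0.0012 -0.014 0.005 z med max 0.0892 0.0935
scene 0.13 202 a 0.136 b med/min/max 0.0002 -0.0503 0.0404 z med max 0.0904 0.095
scene 0.145 57 a 0.15 b med/min/max 0.0328 -0.051 0.0404 z med max 0.0916 0.0983
scene 0.18 7 a 0.197 b med/min/max -0.0516 -0.0537 -0.0498 z med max 0.1 0.1013
scene 0.205 54 a 0.213 b med/min/max -0.0428 -0.0539 0.0383 z med max 0.099 0.1054
side 0.04 11 a 0.049 b med/min/max -0.0078 -0.0116 -0.0035 z med max 0.0809 0.0836
side 0.09 40 a 0.097 b med/min/max -0.006 -0.0129 0.006 z med max 0.0871 0.0908
side 0.105 41 a 0.112 b med/min/max -0.0066 -0.0135 0.0044 z med max 0.0889 0.0921
side 0.13 98 a 0.136 b med/min/max -0.0242 -0.0511 0.0387 z med max 0.0898 0.0941
side 0.145 16 a 0.151 b med/min/max -0.0466 -0.0536 -0.0402 z med max 0.0914 0.0936
side 0.205 61 a 0.213 b med/min/max 0.028 -0.0541 0.0396 z med max 0.0977 0.1023
```

```bash
cat >> h.py <<'E'
def wpts(d,p):
    v,u=np.mgrid[0:480,0:640].astype(float); dx=u-p["cx"];dy=v-p["cy"];r=np.hypot(dx,dy)+1e-9;a=r/p["fx"]
    t=np.tan(a)*d/r; X=np.stack([dx*t,-dy*t,-d],-1); T=np.array(p["T"]); return X@T[:3,:3].T+T[:3,3]
E
python3 - <<'E'
from h import *
p=camera_params("wrist"); o=get_obs(); im,d=snapshot("wrist"); P=wpts(d,p)
for v in (200,240,280,290,298,305,315,330,345,360,380,395):
    print(v,[ (u,*(P[v,u]*1000).round().astype(int)) for u in (290,300,312,322,335,345)])
cv2.imwrite("pics/w5.png",cv2.resize(im[260:420,240:400,::-1],None,fx=4,fy=3.7,interpolation=cv2.INTER_CUBIC))
E
```

```text
200 [(290, np.int64(525), np.int64(93), np.int64(78)), (300, np.int64(529), np.int64(93), np.int64(80)), (312, np.int64(534), np.int64(94), np.int64(79)), (322, np.int64(538), np.int64(94), np.int64(78)), (335, np.int64(547), np.int64(82), np.int64(10)), (345, np.int64(553), np.int64(82), np.int64(11))]
240 [(290, np.int64(526), np.int64(76), np.int64(78)), (300, np.int64(530), np.int64(77), np.int64(81)), (312, np.int64(535), np.int64(77), np.int64(81)), (322, np.int64(539), np.int64(77), np.int64(80)), (335, np.int64(549), np.int64(57), np.int64(9)), (345, np.int64(555), np.int64(58), np.int64(10))]
280 [(290, np.int64(527), np.int64(59), np.int64(82)), (300, np.int64(531), np.int64(60), np.int64(84)), (312, np.int64(536), np.int64(60), np.int64(83)), (322, np.int64(540), np.int64(61), np.int64(83)), (335, np.int64(551), np.int64(31), np.int64(11)), (345, np.int64(557), np.int64(31), np.int64(10))]
290 [(290, np.int64(527), np.int64(55), np.int64(83)), (300, np.int64(531), np.int64(55), np.int64(83)), (312, np.int64(536), np.int64(58), np.int64(88)), (322, np.int64(541), np.int64(5
[... 1897 characters left out ...]
.int64(59), np.int64(138)), (345, np.int64(547), np.int64(60), np.int64(140))]
380 [(290, np.int64(532), np.int64(65), np.int64(157)), (300, np.int64(534), np.int64(64), np.int64(155)), (312, np.int64(538), np.int64(47), np.int64(133)), (322, np.int64(542), np.int64(38), np.int64(122)), (335, np.int64(544), np.int64(58), np.int64(147)), (345, np.int64(545), np.int64(65), np.int64(156))]
395 [(290, np.int64(532), np.int64(64), np.int64(161)), (300, np.int64(535), np.int64(64), np.int64(161)), (312, np.int64(538), np.int64(40), np.int64(133)), (322, np.int64(546), np.int64(-24), np.int64(56)), (335, np.int64(546), np.int64(41), np.int64(133)), (345, np.int64(545), np.int64(65), np.int64(161))]
```

View pics/w5.png

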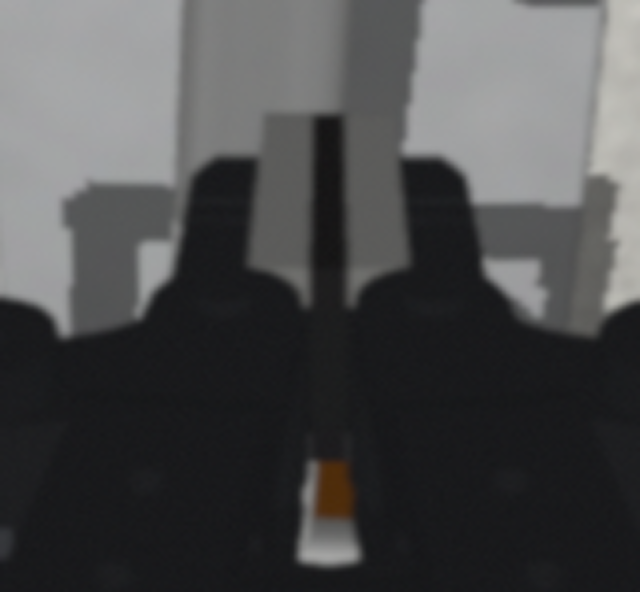

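The pinch slipped off the top of the shank: fingers are now shut and resting on it (pad ends at z≈87 mm though the TCP reads 57 mm). I'll lift and check where the fingertips really are.

```bash
python3 -m handwheel '[[[0,0,-40],[0,0,0],255],[[0,0,-40],[0,0,0],255],[[0,0,0],[0,0,0],255]]'
python3 - <<'E'
from h import *
o,R=st(); p=camera_params("wrist"); im,d=snapshot("wrist"); P=wpts(d,p)
T=np.array(p["T"]); print("cam rel tcp (tool)", R.T@(T[:3,3]-o["eef_pos"]))
Q=(P-o["eef_pos"])@R   # tool coords
for v in (270,280,285,290,300,320): print(v,[(u,*(Q[v,u]*1000).round().astype(int).tolist()) for u in (305,312,322,332,338)])
cv2.imwrite("pics/w6.png",im[:,:,::-1])
im,d=snapshot("scene"); P=pts("scene",d,np.array(camera_params("scene")["T"])); Q=(P-o["eef_pos"])@R
m=(abs(Q[...,0])<.04)&(abs(Q[...,1])<.06)&(Q[...,2]<.02)&(Q[...,2]>-.2)
print("scene lowest gripper pts tool z", np.sort(Q[m][:,2])[-15:].round(4))
cv2.imwrite("pics/s6.png",cv2.resize(im[100:340,170:400,::-1],None,fx=2.5,fy=2.5))
E
```

```text
time_s: 7.25
eef_pos: [0.5437, 0.0492, 0.1416]
eef_rot: [0.684, 0.73, 0.004, 0.002]
ft_force: [0.1, 0.3, 0.7]
width: 0.001
t 7.25 p [0.5437 0.0492 0.1416] xaz 1.635 zax [ 0.009  0.003 -1.   ] F [0.1 0.3 0.7] M [ 0.01 -0.06 -0.01] w 0.001 q [-0.37  0.32  0.25  1.93 -0.1   0.89 -0.  ]
cam rel tcp (tool) [ 0.0725567  -0.00048352 -0.17011061]
270 [(305, -14, -11, 55), (312, -15, -6, 56), (322, -44, 0, 131), (332, -44, 9, 132), (338, -44, 14, 132)]
280 [(305, -21, -11, 55), (312, -21, -6, 54), (322, -53, 0, 132), (332, -53, 9, 132), (338, -53, 14, 132)]
285 [(305, -25, -11, 55), (312, -25, -6, 54), (322, -58, 0, 131), (332, -58, 9, 132), (338, -58, 14, 132)]
290 [(305, -28, -11, 54), (312, 11, -4, -33), (322, -63, 0, 132), (332, 10, 4, -31), (338, 11, 6, -33)]
300 [(305, 10, -7, -41), (312, 10, -4, -41), (322, 11, 0, -41), (332, 10, 4, -40), (338, 10, 6, -41)]
320 [(305, 10, -6, -57), (312, 10, -4, -57), (322, 10, 0, -56), (332, 10, 3, -56), (338, 9, 5, -55)]
scene lowest gripper pts tool z [-0.0346 -0.0339 -0.0339 -0.0337 -0.033  -0.0328 -0.0321 -0.0316 -0.0314
 -0.0304 -0.0281 -0.027  -0.0265 -0.0254 -0.0248]
```

View pics/s6.png

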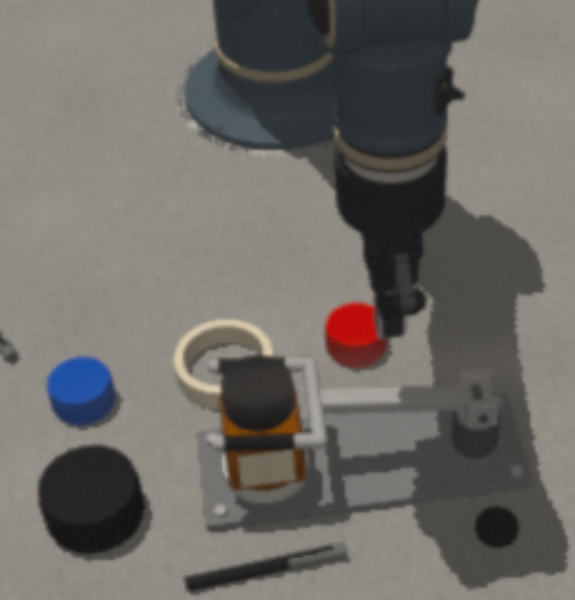

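View pics/w6.png

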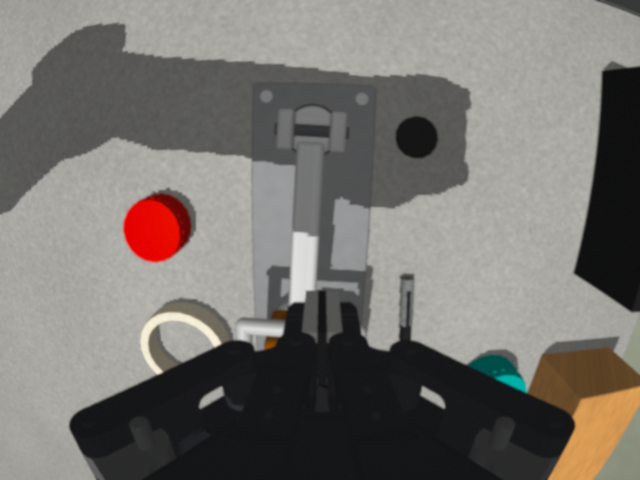

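Both cameras agree: the real fingertips sit about 28 mm behind the reported TCP, so the first pinch only caught the rounded top of the shank. I'll regrip 28 mm lower; the fork is at tilt ≈0.13, swivel ≈0.03.

```bash
python3 -m handwheel '[[[0,0,0],[0,0,0.05],0],[[0,0,0],[0,0,0],0],[[0,0,0],[0,0,0],0],[[0,0,0],[0,0,0],0],[[0,0,0],[0,0,0],0]]'
python3 -c "
from h import *
to([.534,.0475,.031],1.585)"
```

```text
time_s: 7.85
eef_pos: [0.5399, 0.0481, 0.1365]
eef_rot: [0.702, 0.712, -0.0, -0.0]
ft_force: [0.4, -0.2, -0.4]
width: 0.846
t 7.85 p [0.5399 0.0481 0.1365] xaz 1.585 zax [-0.001 -0.    -1.   ] F [ 0.4 -0.2 -0.4] M [-0.01 -0.03  0.  ] w 0.846 q [-0.37  0.33  0.26  1.94 -0.11  0.89 -0.05]
shift tool mm [ -0.6  -5.8 105.5]
turn z 0.0
```

```bash
python3 -m handwheel '[[[0,-6,0],[0,0,0],0],[[0,0,30],[0,0,0],0],[[0,0,30],[0,0,0],0],[[0,0,25],[0,0,0],0],[[0,0,20],[0,0,0],0],[[0,0,0],[0,0,0],0]]'
python3 - <<'E'
from h import *
o,R=st(); im,d=snapshot("wrist"); cv2.imwrite("pics/w7.png",im[:,:,::-1])
E
```

```text
time_s: 8.45
eef_pos: [0.5315, 0.0478, 0.0296]
eef_rot: [0.702, 0.712, -0.002, -0.002]
ft_force: [0.2, -0.6, -0.2]
width: 0.996
t 8.45 p [0.5315 0.0478 0.0296] xaz 1.585 zax [-0.006 -0.001 -1.   ] F [ 0.2 -0.6 -0.2] M [-0.09  0.03 -0.03] w 0.996 q [-0.34  0.47  0.22  2.03 -0.16  0.66 -0.  ]
```

View pics/w7.png

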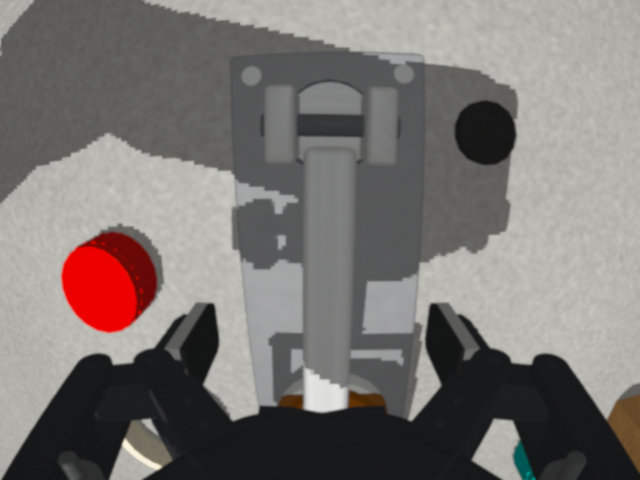

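The shank is centred (px 305–352) between the open fingers. Close.

```bash
python3 -m handwheel '[[[0,0,0],[0,0,0],140],[[0,0,0],[0,0,0],180],[[0,0,0],[0,0,0],255],[[0,0,0],[0,0,0],255],[[0,0,0],[0,0,0],255],[[0,0,0],[0,0,0],255],[[0,0,0],[0,0,0],255]]'
python3 - <<'E'
from h import *
o,R=st(); im,d=snapshot("wrist"); cv2.imwrite("pics/w8.png",im[:,:,::-1])
to([.5370,.0475,.021],1.604)
E
```

```text
time_s: 9.2
eef_pos: [0.5341, 0.0481, 0.0324]
eef_rot: [0.702, 0.712, 0.0, -0.0]
ft_force: [-1.8, 0.0, 5.2]
width: 0.194
t 9.2 p [0.5341 0.0481 0.0324] xaz 1.585 zax [-0.  0. -1.] F [-1.8  0.   5.2] M [ 0.06  0.46 -0.03] w 0.194 q [-0.34  0.47  0.22  2.03 -0.16  0.66 -0.  ]
t 9.25 p [0.5342 0.0481 0.0323] xaz 1.585 zax [-0.  0. -1.] F [-1.8  0.9  5.1] M [ 0.06  0.45 -0.03] w 0.196 q [-0.34  0.47  0.22  2.03 -0.16  0.66 -0.  ]
shift tool mm [-0.6  2.8 11.3]
turn z -0.019
```

Proper grip now (opening ≈ shank width). Swivel against the stop, then lower.

```bash
python3 -m handwheel '[[[0,2.5,0],[0,0,-0.03],255],[[0,2,0],[0,0,0],255],[[0,0,0],[0,0,0],255]]'
python3 -c "
from h import *
st()"
python3 -m handwheel '[[[-0.3,0,3],[0,0,0],255],[[-0.2,0,3],[0,0,0],255],[[0,0,3],[0,0,0],255],[[0,0,3],[0,0,0],255],[[0,0,0],[0,0,0],255]]'
python3 -c "
from h import *
st()"
```

```text
time_s: 9.55
eef_pos: [0.5362, 0.048, 0.0317]
eef_rot: [0.692, 0.722, -0.002, -0.002]
ft_force: [-7.4, -1.1, 8.1]
width: 0.2
t 9.55 p [0.5362 0.048  0.0317] xaz 1.614 zax [-0.005  0.    -1.   ] F [-7.4 -1.1  8.1] M [ 0.17  1.19 -0.15] w 0.2 q [-0.33  0.47  0.21  2.02 -0.16  0.67  0.02]
time_s: 10.05
eef_pos: [0.5365, 0.047, 0.0211]
eef_rot: [0.692, 0.722, -0.002, -0.002]
ft_force: [-10.3, -2.0, 18.9]
width: 0.193
t 10.05 p [0.5365 0.047  0.0211] xaz 1.614 zax [-0.005  0.    -1.   ] F [-10.3  -2.   18.9] M [-0.03  1.87  0.01] w 0.193 q [-0.33  0.49  0.21  2.02 -0.16  0.65  0.03]
```

```bash
python3 -m handwheel '[[[0,0,1],[0,0,0],255],[[0,0,0],[0,0,0],255]]'; cat > fork.py <<'E'
from h import *
st()
for n in ("scene","side"):
    im,d=snapshot(n);P=pts(n,d,np.array(camera_params(n)["T"])); cv2.imwrite(f"pics/fork_{n}_{int(get_obs()['time_s']*100)}.png",cv2.resize(im[170:340,170:420,::-1],None,fx=3,fy=3)); im=im.astype(int)
    hub=np.array([.5345,.1225,.068]);th=np.radians(1.92); y=np.array([-np.sin(th),np.cos(th),0]);x=np.array([np.cos(th),np.sin(th),0])
    D=P-hub; a=-(D@y); b=D@x; z=P[...,2]
    m=(z>.045)&(z<.11)&(abs(b)<.06)&(a>.02)&(a<.24)&(im.max(-1)>75)&(abs(im[...,0]-im[...,2])<15)
    for lo,hi in ((.025,.04),(.04,.055),(.09,.105),(.105,.12),(.13,.142),(.205,.225)):
        k=m&(a>lo)&(a<hi)
        if k.sum()>5:
            print(n,lo,k.sum(),"a",a[k].mean().round(3),"b mid/min/max",(b[k].min()/2+b[k].max()/2).round(4),b[k].min().round(4),b[k].max().round(4),"z med max",np.median(z[k]).round(4),z[k].max().round(4))
E
python3 fork.py; ls pics
```

```text
time_s: 10.25
eef_pos: [0.5366, 0.0471, 0.0208]
eef_rot: [0.692, 0.722, -0.001, -0.002]
ft_force: [-11.3, -1.8, 24.6]
width: 0.198
t 10.25 p [0.5366 0.0471 0.0208] xaz 1.614 zax [-0.005  0.    -1.   ] F [-11.3  -1.8  24.6] M [0.01 2.25 0.03] w 0.198 q [-0.33  0.49  0.21  2.02 -0.16  0.65  0.03]
scene 0.025 70 a 0.032 b mid/min/max -0.0014 -0.0108 0.0079 z med max 0.0747 0.0794
scene 0.04 55 a 0.046 b mid/min/max -0.0018 -0.0124 0.0087 z med max 0.0745 0.0789
scene 0.09 75 a 0.097 b mid/min/max -0.0049 -0.0186 0.0087 z med max 0.0743 0.0981
scene 0.105 75 a 0.112 b mid/min/max -0.0009 -0.0107 0.0089 z med max 0.0736 0.0784
scene 0.13 211 a 0.136 b mid/min/max -0.001 -0.0468 0.0449 z med max 0.0724 0.0774
scene 0.205 46 a 0.215 b mid/min/max 0.0009 -0.0446 0.0463 z med max 0.0706 0.0752
side 0.025 6 a 0.034 b mid/min/max -0.0077 -0.01 -0.0054 z med max 0.0759 0.0799
side 0.09 42 a 0.098 b mid/min/max -0.0011 -0.0094 0.0072 z med max 0.0732 0.0789
side 0.105 40 a 0.112 b mid/min/max -0.0012 -0.0096 0.0072 z med max 0.0735 0.0782
side 0.13 71 a 0.137 b mid/min/max -0.0247 -0.0453 -0.004 z med max 0.0718 0.0757
side 0.205 58 a 0.214 b mid/min/max -0.0002 -0.0463 0.0459 z med max 0.07 0.0767
arm_scene.npy
arm_side.npy
fork_scene_1030.png
fork_side_1035.png
s2.png
s4.png
s6.png
scene0.npz
scene0.png
scene_crop.png
sd4.png
side0.npz
side0.png
side_crop.png
w1.png
w2.png
w3.png
w4.png
w5.png
w6.png
w7.png
w8.png
wrist0.npz
wrist0.png
```

Fork is level (shank top 0.074 along its length) and home (fork centred within 1 mm of the stand's axis). Relieve, release and rise, then look.

```bash
python3 -m handwheel '[[[0,-2,-1.5],[0,0,0],255],[[0,0,0],[0,0,0],0],[[0,0,0],[0,0,0],0],[[0,0,0],[0,0,0],0],[[0,0,0],[0,0,0],0],[[0,0,0],[0,0,0],0],[[0,0,-30],[0,0,0],0],[[0,0,-45],[0,0,0],0],[[0,0,-45],[0,0,0],0],[[0,0,-20],[0,0,0],0],[[0,0,0],[0,0,0],0]]'
python3 fork.py; python3 -c "
from h import *
im,d=snapshot('wrist'); cv2.imwrite('pics/w9.png',im[:,:,::-1])"
```

```text
time_s: 11.45
eef_pos: [0.5392, 0.0479, 0.1639]
eef_rot: [0.691, 0.723, 0.003, 0.002]
ft_force: [-0.6, 0.3, 0.4]
width: 1.001
t 11.45 p [0.5392 0.0479 0.1639] xaz 1.615 zax [ 0.007  0.002 -1.   ] F [-0.6  0.3  0.4] M [-0.02 -0.   -0.05] w 1.001 q [-0.38  0.29  0.26  1.92 -0.09  0.94 -0.03]
scene 0.025 70 a 0.033 b mid/min/max -0.0013 -0.0109 0.0083 z med max 0.0748 0.0781
scene 0.04 73 a 0.048 b mid/min/max -0.0009 -0.0103 0.0085 z med max 0.0743 0.0798
scene 0.09 74 a 0.097 b mid/min/max -0.0005 -0.0101 0.0091 z med max 0.0747 0.0795
scene 0.105 73 a 0.112 b mid/min/max -0.0022 -0.0122 0.0079 z med max 0.0745 0.079
scene 0.13 211 a 0.136 b mid/min/max -0.0007 -0.0465 0.0451 z med max 0.0734 0.0775
scene 0.205 49 a 0.215 b mid/min/max -0.002 -0.0486 0.0447 z med max 0.0721 0.0774
side 0.025 22 a 0.033 b mid/min/max -0.0008 -0.0082 0.0066 z med max 0.0752 0.0769
side 0.04 20 a 0.047 b mid/min/max -0.0013 -0.0082 0.0056 z med max 0.0748 0.0778
side 0.09 40 a 0.097 b mid/min/max -0.0008 -0.0098 0.0083 z med max 0.0746 0.0779
side 0.105 42 a 0.113 b mid/min/max -0.0006 -0.0104 0.0091 z med max 0.0743 0.0796
side 0.13 74 a 0.137 b mid/min/max -0.0248 -0.0477 -0.0019 z med max 0.0729 0.0772
side 0.205 52 a 0.214 b mid/min/max 0.0003 -0.0462 0.0467 z med max 0.0712 0.0768
```

View pics/w9.png

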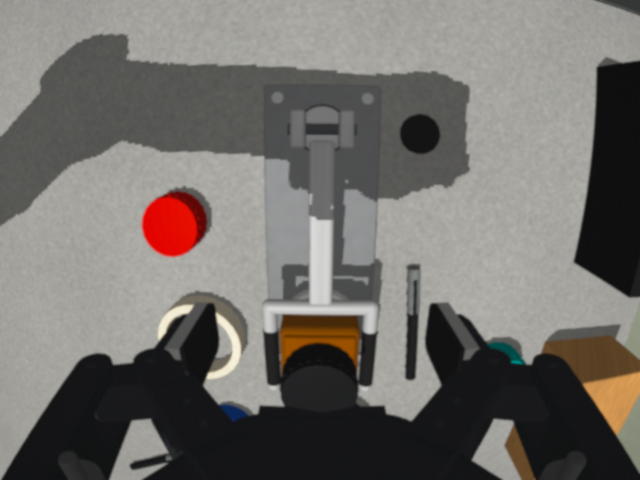

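The wrist view shows the fork (265–375, 300–385) straddling the amber jar body with the cap (320,380) between the prongs. Re-measure cap and jar squareness, then move over it.

```bash
python3 - <<'E'
from h import *
for n in ("scene","side"):
    im,d=snapshot(n);P=pts(n,d,np.array(camera_params(n)["T"])); im=im.astype(int);X,Y,Z=P[...,0],P[...,1],P[...,2]
    m=(Z>.119)&(Z<.132)&(im.max(-1)<60)&(abs(X-.54)<.05)&(abs(Y+.057)<.05)
    c,r=cv2.minEnclosingCircle(P[m][:,:2].astype(np.float32)); print(n,np.round(c,4),round(r,4),np.median(Z[m]).round(4))
    mm=(m*255).astype(np.uint8); cn=max(cv2.findContours(mm,0,2)[0],key=cv2.contourArea); e=cv2.fitEllipse(cn); print(e, ray(n,e[0][0],e[0][1],.124))
to([.5395,-.0575,.12],1.615)
E
```

```text
scene [ 0.5395 -0.0575] 0.0282 0.1251
((272.241943359375, 253.5218963623047), (21.223365783691406, 26.759183883666992), 81.09273529052734) [ 0.54174549 -0.057052    0.124     ]
side [ 0.5382 -0.0574] 0.0294 0.1242
((341.9229736328125, 233.9069366455078), (20.329925537109375, 24.037763595581055), 93.38096618652344) [ 0.5384392  -0.05886016  0.124     ]
t 11.7 p [0.5355 0.0475 0.1588] xaz 1.615 zax [-0.003 -0.001 -1.   ] F [-0.4  0.1 -0.4] M [0.02 0.   0.06] w 1.002 q [-0.38  0.3   0.26  1.92 -0.09  0.94 -0.03]
shift tool mm [-105.    -0.5   38.8]
turn z -0.0
```

```bash
python3 -m handwheel '[[[-35,0,0],[0,0,0],0],[[-35,0,0],[0,0,0],0],[[-25,0,0],[0,0,0],0],[[-10,-0.5,0],[0,0,0],0],[[0,0,20],[0,0,0],0],[[0,0,10],[0,0,0],0],[[0,0,0],[0,0,0],0]]'
python3 - <<'E'
from h import *
to([.539,-.0575,.065],1.604)
im,d=snapshot('wrist'); cv2.imwrite('pics/w10.png',im[:,:,::-1])
E
```

```text
time_s: 12.4
eef_pos: [0.5392, -0.056, 0.1283]
eef_rot: [0.691, 0.723, -0.002, -0.002]
ft_force: [-1.1, -0.2, 0.2]
width: 1.002
t 12.4 p [ 0.5392 -0.056   0.1283] xaz 1.616 zax [-0.005  0.    -1.   ] F [-1.1 -0.2  0.2] M [ 0.02 -0.02 -0.05] w 1.002 q [-0.21  0.34  0.29  1.94 -0.13  0.88  0.2 ]
shift tool mm [-1.5  0.1 63.3]
turn z 0.012
```

View pics/w10.png

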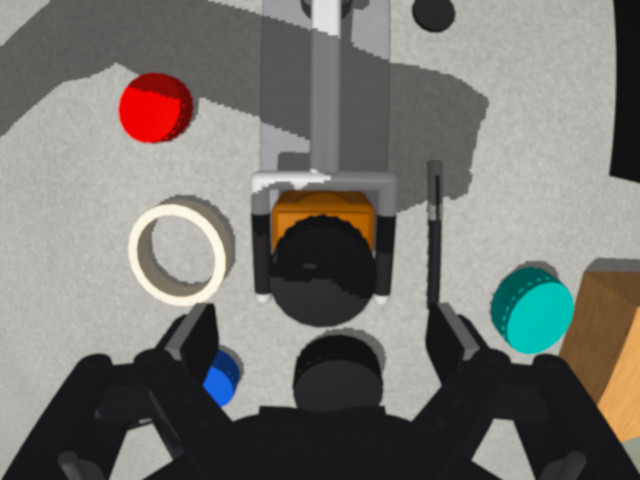

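```bash
python3 - <<'E'
from h import *
for v in (235,285): print(wray(322,v,.124))
p=camera_params("wrist");o,R=st(); im,d=snapshot("wrist"); P=wpts(d,p); X,Y,Z=P[...,0],P[...,1],P[...,2]
m=(abs(Z-.124)<.004)&(abs(X-.539)<.045)&(abs(Y+.057)<.045)&(im.max(-1)<70)
N,L,s,ce=cv2.connectedComponentsWithStats(m.astype(np.uint8)); i=1+s[1:,4].argmax()
c,r=cv2.minEnclosingCircle(P[L==i][:,:2].astype(np.float32)); print(c,r,ce[i])
E
```

```text
[ 0.53891878 -0.03299283  0.124     ]
[ 0.54017432 -0.05959891  0.124     ]
t 12.45 p [ 0.5401 -0.0562  0.1294] xaz 1.616 zax [-0.003  0.    -1.   ] F [-0.   0.3  0.6] M [-0.05 -0.03  0.02] w 0.999 q [-0.21  0.34  0.29  1.94 -0.13  0.88  0.19]
(0.538835883140564, -0.055451057851314545) 0.028140872716903687 [319.99349633 274.58388534]
```

Wrist depth puts the cap at (0.539,−0.056), agreeing with the other cameras within 2 mm. Descend over it and look before closing.

```bash
python3 -m handwheel '[[[-0.5,-0.5,20],[0,0,0],0],[[0,0,20],[0,0,0],0],[[0,0,14],[0,0,0],0],[[0,0,8],[0,0,0],0],[[0,0,0],[0,0,0],0]]'
python3 - <<'E'
from h import *
st()
im,d=snapshot('wrist'); cv2.imwrite('pics/w11.png',im[:,:,::-1])
E
```

```text
time_s: 13.0
eef_pos: [0.5399, -0.0576, 0.0678]
eef_rot: [0.691, 0.723, -0.001, -0.001]
ft_force: [-1.0, 0.0, -0.0]
width: 1.001
t 13.0 p [ 0.5399 -0.0576  0.0678] xaz 1.615 zax [-0.002  0.    -1.   ] F [-1.  0. -0.] M [-0.01 -0.02  0.07] w 1.001 q [-0.19  0.43  0.27  1.99 -0.16  0.75  0.23]
```

View pics/w11.png

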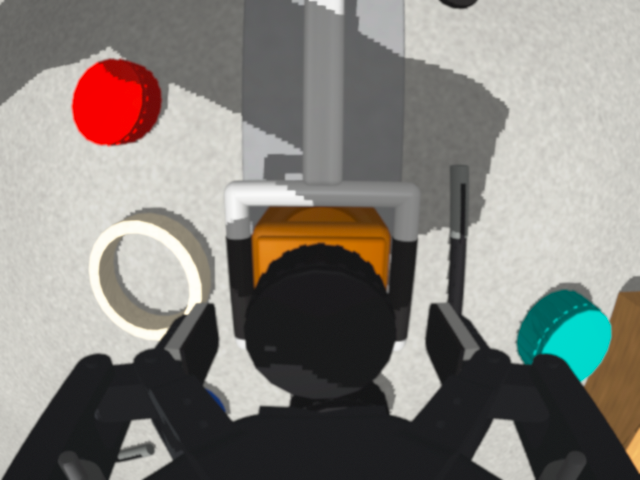

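Cap centred between the pads. Go 5 mm deeper and close.

```bash
python3 -m handwheel '[[[0,-0.7,5],[0,0,0],0],[[0,0,0],[0,0,0],40],[[0,0,0],[0,0,0],60],[[0,0,0],[0,0,0],90],[[0,0,0],[0,0,0],120],[[0,0,0],[0,0,0],255],[[0,0,0],[0,0,0],255],[[0,0,0],[0,0,0],255],[[0,0,0],[0,0,0],255]]'
python3 - <<'E'
from h import *
st()
im,d=snapshot('wrist'); cv2.imwrite('pics/w12.png',im[:,:,::-1])
E
```

```text
time_s: 13.95
eef_pos: [0.5401, -0.0579, 0.0642]
eef_rot: [0.691, 0.722, 0.0, 0.0]
ft_force: [-1.9, -0.4, 6.0]
width: 0.635
t 13.95 p [ 0.5401 -0.0579  0.0642] xaz 1.615 zax [ 0.001  0.    -1.   ] F [-1.9 -0.4  6. ] M [0.01 0.3  0.03] w 0.635 q [-0.18  0.43  0.27  1.99 -0.17  0.74  0.23]
```

View pics/w12.png

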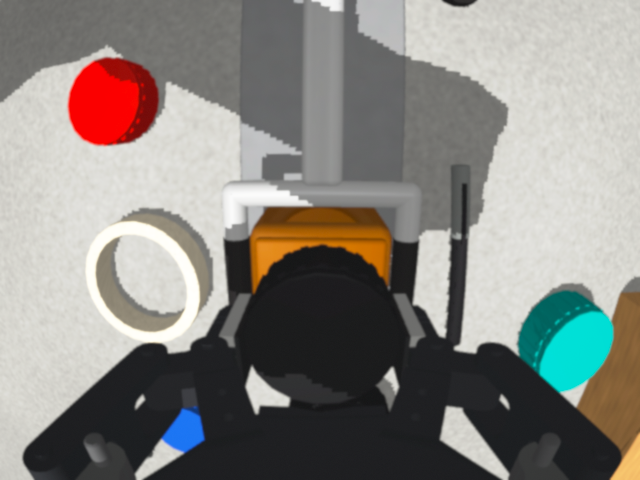

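Gripped (opening ≈ 54–56 mm, low side force). Turn anticlockwise (negative about tool z), watching the moment.

```bash
python3 -m handwheel '[[[0,0,0],[0,0,-0.05],255],[[0,0,0],[0,0,-0.1],255],[[0,0,0],[0,0,-0.1],255],[[0,0,0],[0,0,-0.1],255],[[0,0,0],[0,0,0],255]]'
python3 - <<'E'
from h import *
st()
im,d=snapshot('wrist'); cv2.imwrite('pics/w13.png',im[:,:,::-1])
E
```

```text
time_s: 14.5
eef_pos: [0.541, -0.0576, 0.0642]
eef_rot: [0.556, 0.831, 0.001, 0.001]
ft_force: [0.7, 2.4, 4.2]
width: 0.63
t 14.5 p [ 0.541  -0.0576  0.0642] xaz 1.963 zax [ 0.003  0.001 -1.   ] F [0.7 2.4 4.2] M [ 0.3  -0.19 -0.34] w 0.63 q [-0.11  0.43  0.18  1.99 -0.11  0.73  0.53]
```

View pics/w13.png

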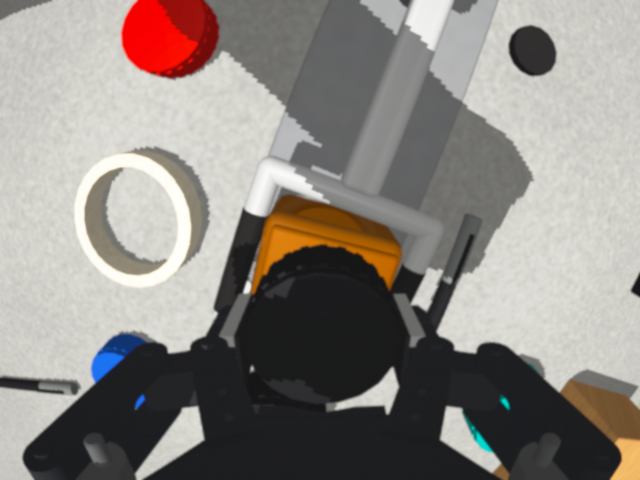

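Jar is held by the prongs (its edge within ~2° of the cross bar). Continue.

```bash
python3 -m handwheel '[[[0,0,0],[0,0,-0.1],255],[[0,0,0],[0,0,-0.1],255],[[0,0,0],[0,0,-0.1],255],[[0,0,0],[0,0,-0.1],255],[[0,0,0],[0,0,0],255]]'
python3 - <<'E'
from h import *
st()
im,d=snapshot('wrist'); cv2.imwrite('pics/w14.png',im[:,:,::-1])
E
```

```text
time_s: 15.05
eef_pos: [0.5411, -0.0573, 0.0642]
eef_rot: [0.38, 0.925, 0.001, 0.001]
ft_force: [2.5, 1.7, 5.0]
width: 0.633
t 15.05 p [ 0.5411 -0.0573  0.0642] xaz 2.363 zax [ 0.003  0.001 -1.   ] F [2.5 1.7 5. ] M [ 0.43 -0.37 -0.38] w 0.633 q [-0.04  0.42  0.08  1.98 -0.05  0.73  0.87]
```

View pics/w14.png

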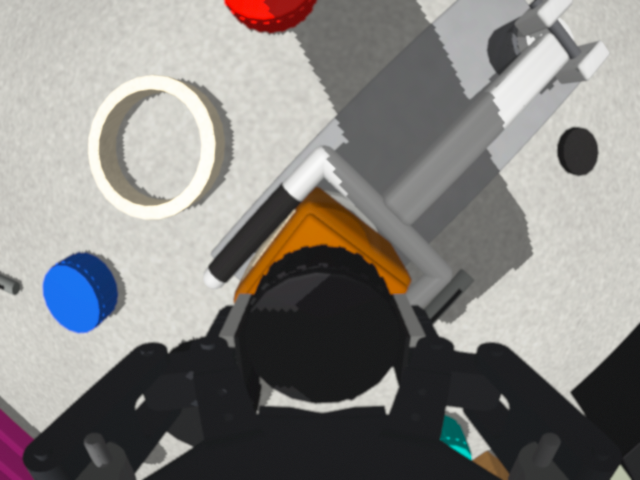

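```bash
python3 -m handwheel '[[[0,0,0],[0,0,-0.1],255],[[0,0,0],[0,0,-0.08],255]]'
python3 -m handwheel '[[[0,0,0],[0,0,-0.06],255],[[0,0,0],[0,0,-0.05],255],[[0,0,0],[0,0,0],255]]'
python3 - <<'E'
from h import *
st()
E
python3 -m handwheel '[[[0,0,0],[0,0,-0.05],255],[[0,0,0],[0,0,-0.04],255],[[0,0,0],[0,0,0],255]]'
python3 - <<'E'
from h import *
st()
im,d=snapshot('wrist'); cv2.imwrite('pics/w15.png',im[:,:,::-1])
E
```

```text
time_s: 15.3
eef_pos: [0.5411, -0.0571, 0.0642]
eef_rot: [0.295, 0.956, 0.001, 0.001]
ft_force: [2.4, 3.0, 6.3]
width: 0.632
time_s: 15.6
eef_pos: [0.541, -0.0573, 0.0642]
eef_rot: [0.243, 0.97, 0.001, 0.001]
ft_force: [1.8, 1.7, 5.7]
width: 0.634
t 15.6 p [ 0.541  -0.0573  0.0642] xaz 2.651 zax [ 0.003  0.001 -1.   ] F [1.8 1.7 5.7] M [ 0.4  -0.34 -0.49] w 0.634 q [ 0.02  0.42  0.01  1.98 -0.01  0.74  1.12]
time_s: 15.9
eef_pos: [0.5411, -0.0573, 0.0642]
eef_rot: [0.199, 0.98, 0.001, 0.001]
ft_force: [1.4, 2.2, 5.2]
width: 0.63
t 15.9 p [ 0.5411 -0.0573  0.0642] xaz 2.741 zax [ 0.003  0.001 -1.   ] F [1.4 2.2 5.2] M [ 0.42 -0.32 -0.52] w 0.63 q [ 0.04  0.42 -0.01  1.98  0.01  0.74  1.19]
```

View pics/w15.png

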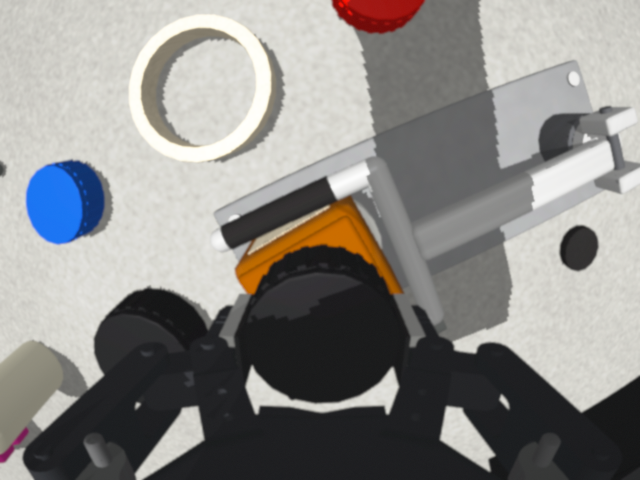

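```bash
python3 -m handwheel '[[[0,0,0],[0,0,-0.05],255],[[0,0,0],[0,0,-0.05],255],[[0,0,0],[0,0,0],255]]'
python3 -c "
from h import *
st()"
python3 -m handwheel '[[[0,0,-1],[0,0,0],255],[[0,0,-1],[0,0,0],255],[[0,0,-1],[0,0,0],255],[[0,0,0],[0,0,0],255]]'
python3 - <<'E'
from h import *
st()
E
```

```text
time_s: 16.25
eef_pos: [0.5411, -0.0573, 0.0642]
eef_rot: [0.15, 0.989, 0.001, 0.001]
ft_force: [1.4, 1.8, 5.0]
width: 0.633
t 16.25 p [ 0.5411 -0.0573  0.0642] xaz 2.841 zax [ 0.003  0.001 -1.   ] F [1.4 1.8 5. ] M [ 0.36 -0.35 -0.46] w 0.633 q [ 0.06  0.42 -0.04  1.98  0.02  0.74  1.28]
time_s: 16.65
eef_pos: [0.5402, -0.0581, 0.0666]
eef_rot: [0.148, 0.989, -0.0, 0.001]
ft_force: [4.1, 0.1, -0.0]
width: 0.635
t 16.65 p [ 0.5402 -0.0581  0.0666] xaz 2.844 zax [ 0.001 -0.    -1.   ] F [ 4.1  0.1 -0. ] M [ 0.1  -0.91 -0.37] w 0.635 q [ 0.06  0.42 -0.04  1.98  0.02  0.74  1.28]
```

```bash
python3 -m handwheel '[[[0,0,-1.5],[0,0,0],255],[[0,0,-1.5],[0,0,0],255],[[0,0,0],[0,0,0],255]]'
python3 - <<'E'
from h import *
st()
im,d=snapshot('side'); cv2.imwrite('pics/sd16.png',cv2.resize(im[180:320,260:420,::-1],None,fx=4.5,fy=4.2))
im,d=snapshot('scene'); cv2.imwrite('pics/s16.png',cv2.resize(im[200:330,220:400,::-1],None,fx=4,fy=4))
E
```

```text
time_s: 16.95
eef_pos: [0.5387, -0.0578, 0.0694]
eef_rot: [0.147, 0.989, -0.0, -0.001]
ft_force: [1.4, 0.8, 0.5]
width: 0.63
t 16.95 p [ 0.5387 -0.0578  0.0694] xaz 2.846 zax [-0.002 -0.    -1.   ] F [1.4 0.8 0.5] M [ 0.1  -0.3   0.01] w 0.63 q [ 0.06  0.41 -0.04  1.98  0.02  0.75  1.28]
```

View pics/sd16.png

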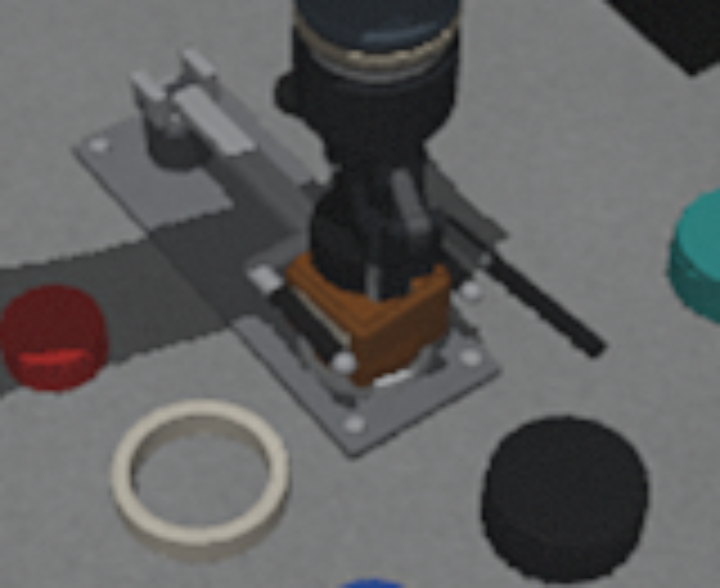

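View pics/s16.png

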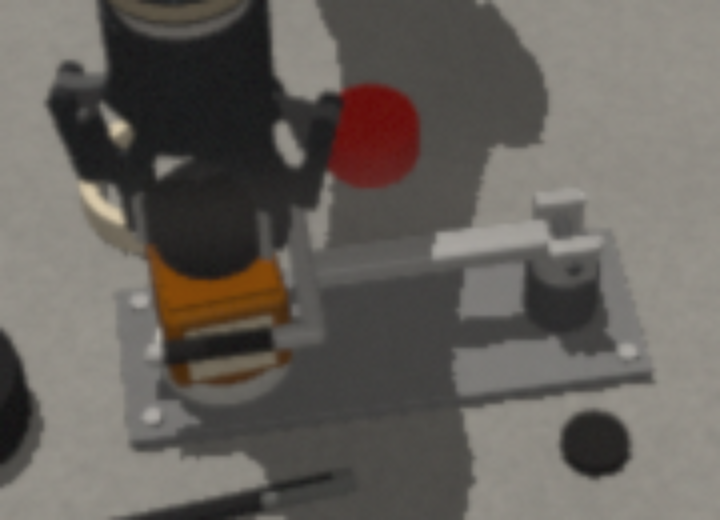

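Free: the moment dropped to zero with no jar weight, and the jar is still in its cup. Lift straight up another 45 mm.

```bash
python3 -m handwheel '[[[0,0,-3],[0,0,0],255],[[0,0,-5],[0,0,0],255],[[0,0,-6],[0,0,0],255],[[0,0,-6],[0,0,0],255],[[0,0,-6],[0,0,0],255],[[0,0,-6],[0,0,0],255],[[0,0,-6],[0,0,0],255],[[0,0,-5],[0,0,0],255],[[0,0,-3],[0,0,0],255],[[0,0,0],[0,0,0],255],[[0,0,0],[0,0,0],255]]'
python3 fork.py
python3 - <<'E'
from h import *
im,d=snapshot('side'); P=pts('side',d,np.array(camera_params('side')["T"]))
cv2.imwrite('pics/sd17.png',cv2.resize(im[140:320,260:420,::-1],None,fx=4,fy=3.3))
for n in ('scene','side'):
    im,d=snapshot(n); P=pts(n,d,np.array(camera_params(n)["T"])); h=cv2.cvtColor(im,cv2.COLOR_RGB2HSV)
    m=(h[...,0]>5)&(h[...,0]<22)&(h[...,1]>150)&(abs(P[...,0]-.54)<.06)&(abs(P[...,1]+.057)<.06)&(P[...,2]>.02)
    q=P[m]; t=q[(q[:,2]>.076)&(q[:,2]<.088)]; print(n,"jar z max",q[:,2].max(),"top face rect",cv2.minAreaRect(t[:,:2].astype(np.float32)) if len(t)>5 else None,np.median(t[:,2]))
E
```

```text
time_s: 18.15
eef_pos: [0.5395, -0.0578, 0.1154]
eef_rot: [0.148, 0.989, 0.0, -0.0]
ft_force: [-0.5, -1.0, -0.3]
width: 0.635
t 18.15 p [ 0.5395 -0.0578  0.1154] xaz 2.845 zax [-0.  0. -1.] F [-0.5 -1.  -0.3] M [-0.   -0.04 -0.  ] w 0.635 q [ 0.06  0.35 -0.04  1.94  0.02  0.85  1.29]
scene 0.025 71 a 0.033 b mid/min/max -0.0017 -0.0117 0.0083 z med max 0.0746 0.0804
scene 0.04 71 a 0.047 b mid/min/max -0.0012 -0.0108 0.0085 z med max 0.0747 0.0791
scene 0.09 76 a 0.097 b mid/min/max -0.0016 -0.0115 0.0084 z med max 0.0747 0.0781
scene 0.105 73 a 0.113 b mid/min/max -0.0015 -0.0122 0.0091 z med max 0.0745 0.0793
scene 0.13 210 a 0.136 b mid/min/max -0.0014 -0.0476 0.0447 z med max 0.0734 0.0781
scene 0.205 47 a 0.215 b mid/min/max -0.0031 -0.0506 0.0443 z med max 0.0719 0.0772
side 0.025 36 a 0.032 b mid/min/max -0.001 -0.0099 0.0079 z med max 0.0745 0.0775
side 0.04 38 a 0.047 b mid/min/max -0.0008 -0.0097 0.008 z med max 0.0754 0.0779
side 0.09 33 a 0.097 b mid/min/max -0.0019 -0.0097 0.006 z med max 0.0748 0.0785
side 0.105 31 a 0.112 b mid/min/max -0.0012 -0.009 0.0067 z med max 0.0751 0.079
side 0.13 74 a 0.137 b mid/min/max -0.0222 -0.0459 0.0015 z med max 0.0728 0.0776
side 0.205 52 a 0.214 b mid/min/max -0.0006 -0.0468 0.0457 z med max 0.071 0.0784
scene jar z max 0.12342522389844413 top face rect ((0.541297972202301, -0.05733247101306915), (0.0625816360116005, 0.06256912648677826), 6.054582118988037) 0.0820784431340183
side jar z max 0.15618066083917137 top face rect ((0.5382747054100037, -0.059169307351112366), (0.060735709965229034, 0.06019963324069977), 7.2675065994262695) 0.08347752717668444
```

```bash
python3 - <<'E'
from h import *
im,d=snapshot('scene'); cv2.imwrite('pics/s17.png',cv2.resize(im[150:330,220:400,::-1],None,fx=3.3,fy=3.3))
im,d=snapshot('wrist'); cv2.imwrite('pics/w17.png',im[:,:,::-1])
E
```

```text
(no output)
```

View pics/s17.png

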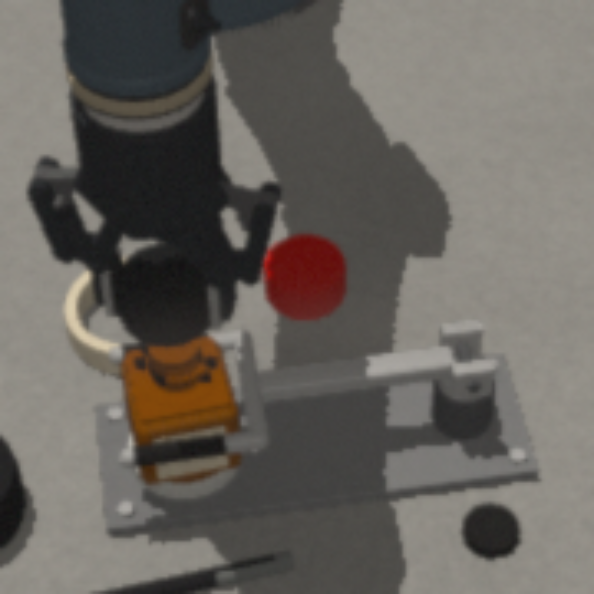

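View pics/sd17.png

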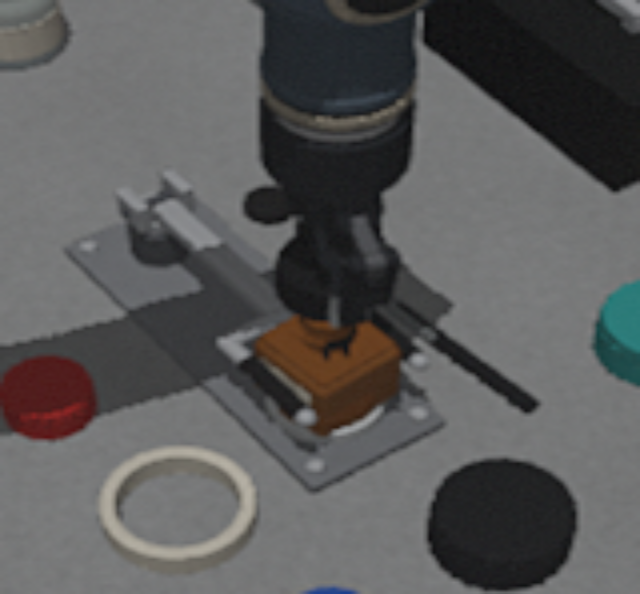

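View pics/w17.png

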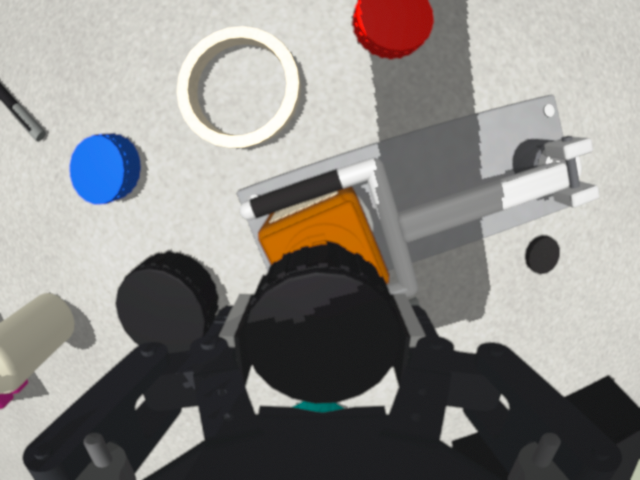

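The neck is visible below the held cap, the jar stands square in its cup (turned ~0.08 rad, shoulder at 82 mm), and the fork is down. Cap top is level in the gripper. Hand in.

```bash
python3 -c "
from plant import *
print(close_job())"
```

```text
the job is handed in; nothing more can be done
None
```

I swung the fork arm home over the jar, lowered it level and unscrewed the cap anticlockwise. The cap is now held above the jar's mouth and the job is handed in, after about 18 s of the 45 s. The handover gave no verdict.

**Last checks:**
- **Fork:** shank top is level at about 74–75 mm along its length, and the fork is centred within about 2–3 mm of the stand's axis, so both joints are near 0.
- **Jar:** standing in its cup with its shoulder at 82 mm and within about 2 mm of the cup's centre. It is turned about 0.08 rad, held by the prongs.
- **Cap:** gripped (opening about 54 mm, nominally 56) and level. It was lifted 51 mm, which puts its lower edge about 27 mm above the rim.
- **Closure:** the tool turned 1.23 rad, so the closure turned about 1.15 rad at most. I could not measure this directly. When I lifted, the twist fell to zero and no jar weight came on, so the lugs had let go.

**What went wrong on the way:**
- **Tool offset:** the fingertips sit about 28 mm behind the reported TCP, seen in both the scene and wrist cameras. The first pinch therefore caught only the shank's rounded top.
- **Effect on the arm:** the pinch slipped during the first lowering, leaving the fork at tilt about 0.13 and swivel about 0.03. I regripped deeper, pushed the arm back to its stop and finished lowering it.
- **Twist reading:** it showed 0.35–0.5 N m between turning steps, below the stated 0.6. I cannot rule out a small slip in the grip.

The tape, the foot and the marker beside the jar look unmoved in the last pictures. I never worked near the other things on the bench and did not measure any of them at the end.

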